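Knock up the colour sample panels against the lay stops

TASK

Take the last printed panel, the yellow one, off the drying stand and lay it, without dropping it, printed side up on the pile of panels on the plywood knocking-up board. Then tap the open sides of the pile until all five panels lie flush with one another, snug against the two long-side stops and the end stop. Leave the ink tins and the squeegee where they are.

Things in the scene. Friction and masses are not known exactly. Their poses are not given: they have to be found in the camera images.
- pile_home (a point): the fixed plywood knocking-up board, 12 mm thick. This point lies on its upper face, at the centre of the 56 x 150 mm rectangle (x, y) that the squared pile covers. Own x points to the two long-side stops, y to the end stop; the -x and -y sides are open. The board reaches from here 125 mm to -x, 75 mm to +x, 160 mm to -y and 115 mm to +y, its upper face 12 mm above the bench.
- side_stops (a point): midway between the two long-side lay stops (dark steel, 52 mm high, 14 mm thick, with a 6 mm high foot behind), on the board, in line with the faces the panels butt against, 28 mm to +x of pile_home. The stops are 24 mm wide, centred 52 mm to either side of this point along y; the 80 mm between them is free. Taps opposite each stop turn a skewed panel true.
- end_stop (a point): foot of the end stop's face (dark steel, 52 mm high, 56 mm wide along x, 14 mm thick), at the middle of its width, on the board, 75 mm to +y of pile_home. The panels' short ends butt against this face.
- panel_blue: white acrylic panel 56 x 150 x 8 mm (own x, y, z), 80 g, with a blue printed patch and a thin black bar on its upper face. Origin at its very centre; own z points up out of the printed face, y along its length. Lowest of the four panels of the ragged pile on the board.
- panel_red: white acrylic panel 56 x 150 x 8 mm (own x, y, z), 80 g, with a red printed patch and a thin black bar on its upper face. Origin at its very centre; own z points up out of the printed face, y along its length. Second of the pile from below.
- panel_green: white acrylic panel 56 x 150 x 8 mm (own x, y, z), 80 g, with a green printed patch and a thin black bar on its upper face. Origin at its very centre; own z points up out of the printed face, y along its length. Third of the pile from below.
- panel_orange: white acrylic panel 56 x 150 x 8 mm (own x, y, z), 80 g, with an orange printed patch and a thin black bar on its upper face. Origin at its very centre; own z points up out of the printed face, y along its length. Top of the ragged pile. The four lie turned up to 0.08 rad, their centres 11 to 22 mm from the home centre to -x and 10 to 26 mm to -y.
- panel_yellow: white acrylic panel 56 x 150 x 8 mm (own x, y, z), 80 g, with a yellow printed patch and a thin black bar on its upper face. Origin at its very centre; own z points up out of the printed face, y along its length. The last panel, lying printed side up across the two rails of the drying stand, with clear air below it between the rails; its underside is 60 mm above the bench.
- stand: fixed bench drying stand of 8 mm black wire: two level rails 240 mm long along its own x, 90 mm apart (at y = -45 and +45 mm), tops 60 mm above the bench, a leg at each end of each rail. Origin on the bench under its middle.
- tin_blue: bystander: closed ink tin with a blue band, 84 mm across, 80 mm high, 0.5 kg. Origin at the centre of its underside.
- tin_yellow: bystander: closed ink tin with a yellow band, 84 mm across, 80 mm high, 0.5 kg. Origin at the centre of its underside.
- squeegee: bystander: squeegee lying flat, wooden holder 75 x 200 x 28 mm with a green blade, 111 mm wide over all. Origin near its middle, on the bench.
There are look-alikes about, which are no part of the job. Leave any pink or turquoise look-alike of the panel_orange alone.

How it is judged:
At the end, for the whole second after the job is handed in: All five panels lie flat, printed side up, in one pile on the board with the yellow one on top, each panel's centre within 3 mm (horizontally) of the home centre, and each turned less than 0.03 rad from the stops (horizontal distance between each of panel_blue, panel_red, panel_green, panel_orange, panel_yellow and pile_home below 0.003 m and angle between the y axis of each of panel_blue, panel_red, panel_green, panel_orange, panel_yellow and the y axis of pile_home, either way round below 0.03 rad and angle between each of panel_blue, panel_red, panel_green, panel_orange, panel_yellow's own z axis and vertical below 0.05 rad and z of panel_yellow in the frame of pile_home above 0.032 m); the robot touches nothing.
It fails at once if a tin or the squeegee is shifted by more than 30 mm (distance of any of tin_blue, tin_yellow, squeegee from where it was at the start of the episode above 0.03 m).
It fails at once if the yellow panel is dropped: it falls free at more than 0.7 m/s (from more than about 25 mm) (contact force between the fingers and panel_yellow below 0.05 N and linear speed of panel_yellow above 0.7 m/s).
It also fails if it takes over 72 s, if anything falls off the work surface, if the arm or the gripper's body presses on something with over 40 N, if the wrist force passes 120 N, or if a joint passes its speed limit or range.

ROBOT

A 6-joint arm with a two-finger parallel gripper is mounted at the origin on the work surface. World frame = base frame: x ahead of the robot, y to its left, z up, the work surface at z = 0. Lengths are in m, angles in rad, forces in N, time in s.
With the tool pointing down it reaches from about 0.425 to 0.925 m from the base axis. Payload 12.5 kg.
Tool frame: the origin (TCP) lies midway between the tips of the shut fingers; the grasp point (between the pads) lies 19 mm behind it (robot.pinch_z is the distance from the TCP to the grasp point, in m); y points along the fingers, z is the direction in which the jaws open and shut, and the axes are right-handed (so a half turn about y gives the same grasp; the last joint's range is limited). The gripper opens to 85 mm and grips with 20 to 120 N. Pads are 22 mm wide; open, the fingers measure 114 mm over their backs; the gripper's body (76 mm by 85 mm) begins 54 mm behind the grasp point. The pads swing forward as they close: fully open they stand 13 mm farther back than shut.
Start: joints at [-1.312, 0.491, 1.559, -0, 1.092, -0.106], TCP at [0.223, -0.584, 0.231] pointing down, gripper open.
Joint ranges: [-3.1, 3.1], [-0.84, 2.19], [0.05, 2.79], [-1.13, 4.28], [0.06, 2.93], [-2.69, 2.69]. Speed limits (rad/s): [2.22, 2.22, 2.79, 3.14, 3.14, 3.14].

INTERFACE

Orientations are given as a rotation vector (axis times angle).
In Python, from plant import robot gives the robot as it stands.
- The arm moves only by the tool send_rows, never from a script. Its argument "targets" is a list of rows, each a list of 2 entries, a list of its own where there are three numbers: the shift along the tool's x, y, z each as a share of 300 mm, from -1 to 1, then the turn, a rotation vector about the tool's x, y, z each as a share of 90 degrees, from -1 to 1. A call has 1 to 20 rows; each row is the pose to reach, as a shift and turn from the pose measured when the call began, along the tool's axes at that moment; what a row does not reach only later rows make up. A row lasts 1/8 s, in which the tool goes at most 62.5 mm and 10.7 degrees, less where a joint would pass 70% of its speed; a pose out of reach is approached as far as the arm can. A call with a number of a shift or a turn outside -1 to 1 is refused whole. A call with a gripper value outside its range is refused whole. "gripper" is the closure, from 0 (fully open) to 1 (shut), set as the call begins (left out, the last holds). The fingers move at their own pace and stop on an object; "force" is the grip in N (left out, the last holds). Time passes only in rows, so rows that repeat a pose let the fingers close. It gives the time, the measured TCP pose, the force and the opening at its end, in the units of the state.
- robot.get_state(): the state, without advancing time (a new reading comes with each control period).
- robot.grab_frame(name): name is "scene" or "top" or "wrist"; returns a dict with "pixels" (384x512x3 uint8, red, green, blue), "z_map" (384x512 float32, m along the optical axis (not along the pixel's ray), 0 where there is no reading), "fx", "fy", "cx", "cy" (pixels), "R" (3x3) and "t" (3): a world point X has camera coordinates R X + t; the wrist camera has in their place "mount" (4x4, takes a point from camera to tool coordinates, whose origin is the TCP and whose axes are the tool frame's). Camera axes: x right, y down, z forward; pixel columns grow to the right and rows downward; lengths in m; the calibration is good to about 2 mm. A picture is of the moment at which its call begins: read the wrist's pose just before it.
- robot.job_done(): hands the job in, once; it reports no verdict.
The state is a dict: "clock": time; "qpos": joint angles; "qd": joint speeds; "joint_torque": joint torques, N m; "position": TCP position; "tool_rot": TCP orientation; "force": force on the tool from outside, world axes, zero at the start; "ft_torque": the same for the moment, N m; "gripper_width": finger opening in m.
Only numpy, scipy, OpenCV 4.12 (cv2) and the standard library are available. Lean on these libraries where they do the work, as an engineer would, in place of code of your own. Each camera call takes 0.05 s, during which the arm holds its last target.

## Working session

There is one attempt and no reset: what is moved stays moved. The work goes in short steps, Python scripts to look and compute and a tool call to move; the robot and the scene stay as the last step left them, time stands still between calls to the robot, and variables do not carry over. Pictures are saved under pics/ and viewed, and the job is handed in when it is done.

Besides the shell and the picture viewer there is one more tool, called after "Emit:" in YAML: its name, and indented under it one key for each argument. send_rows: Moves the arm, as the interface text tells. Its arguments: {"type":"object","properties":{"targets":{"type":"array","items":{"type":"array"}},"gripper":{"type":"number"},"force":{"type":"number"}},"required":["targets"]}

```bash
mkdir -p pics; ls
cat > h.py <<'E'
import numpy as np,cv2
from plant import robot
from scipy.spatial.transform import Rotation as Ro
def save(n,px,s=1): cv2.imwrite('pics/'+n+'.png',cv2.resize(px[:,:,::-1],None,fx=s,fy=s,interpolation=cv2.INTER_CUBIC))
E
python3 - <<'E'
from h import *
print(robot.get_state())
for n in("scene","top"):
    f=robot.grab_frame(n); save(n+'0',f['pixels'],1.5); np.save(n+'0.npy',f,allow_pickle=True)
    print(n,f['fx'],f['cx'],f['cy'],f['R'],f['t'])
E
```

```text
pics
{'clock': 0.0, 'qpos': array([-1.31159494e+00,  4.91568972e-01,  1.55946968e+00, -3.67786169e-05,
        1.09168549e+00, -1.05605230e-01]), 'qd': array([ 5.70726792e-04, -4.75639183e-04,  2.41436892e-03, -1.05922533e-03,
       -2.66446722e-05,  1.49196865e-03]), 'joint_torque': array([ 2.60654553e-03, -6.18433213e+01, -2.61592108e+01, -3.49602919e-05,
        4.06920313e-03,  5.43281976e-05]), 'position': array([ 0.22293092, -0.58364088,  0.23071492]), 'tool_rot': array([-0.37318947,  2.02361293, -2.02129795]), 'force': array([ 0.05878297, -0.47422452, -0.09408482]), 'ft_torque': array([-0.00384014,  0.00486895,  0.03461573]), 'gripper_width': 0.08514146691290948}
scene 357.63590674758206 250.09280298683848 190.8415223124855 [[-0.14356273  0.98963339  0.00393615]
 [ 0.53427328  0.08085191 -0.84143629]
 [-0.8330317  -0.11869591 -0.54034199]] [ 0.18256636 -0.22665352  1.49689733]
top 464.9276200295043 249.4456112538051 188.59696380003385 [[ 0.01170244 -0.99977848 -0.01749419]
 [-0.99071487 -0.00922286 -0.13564285]
 [ 0.13545146  0.0189191  -0.99060334]] [-0.08415526  0.57255511  1.31227484]
```

View pics/scene0.png

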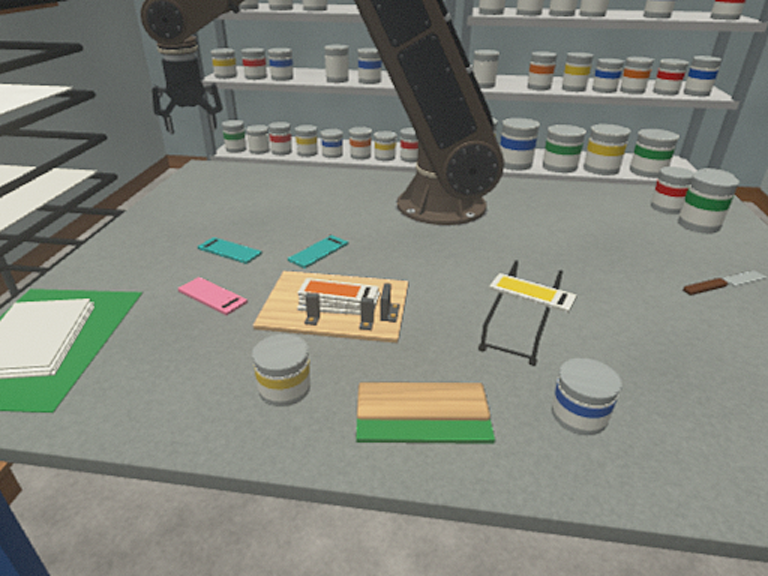

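View pics/top0.png

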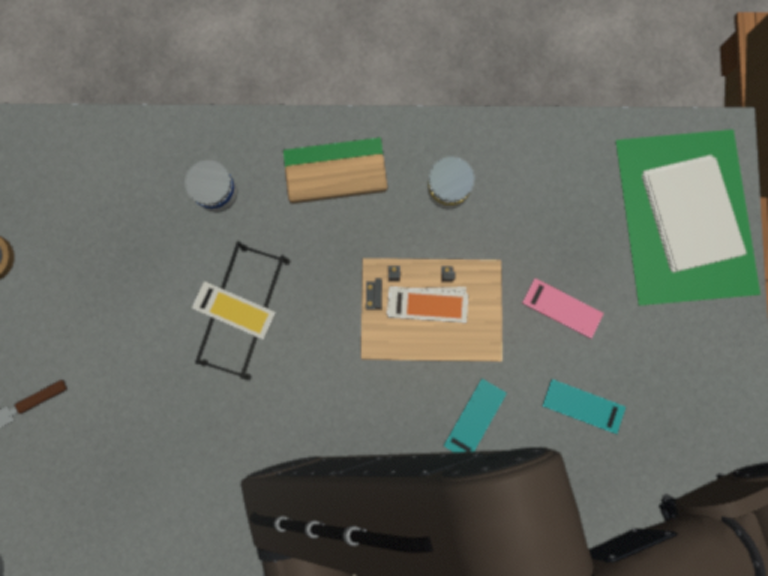

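The top view shows the board at about (430,310), with the orange-topped pile against the stops at (373,295), (393,272) and (447,272). The yellow panel lies on the stand at (234,310). The pink and turquoise look-alikes at (563,307), (585,405) and (475,415) are flat on the bench, so they're not part of the job. I'll measure next.

```bash
cat >> h.py <<'E'
def ray(f,uv,z):
    uv=np.atleast_2d(uv).astype(float)
    d=np.c_[(uv[:,0]-f['cx'])/f['fx'],(uv[:,1]-f['cy'])/f['fy'],np.ones(len(uv))]
    C=-f['R'].T@f['t']; D=d@f['R']
    return C+D*((z-C[2])/D[:,2])[:,None]
def masks(px):
    hsv=cv2.cvtColor(px,cv2.COLOR_RGB2HSV); return hsv
def big(m):
    c=max(cv2.findContours(m.astype(np.uint8),cv2.RETR_EXTERNAL,cv2.CHAIN_APPROX_NONE)[0],key=cv2.contourArea)
    return c
def rect(P):  # xy points -> centre,long,short,angle of long axis
    c,(w,h),a=cv2.minAreaRect((P[:,:2]*1000).astype(np.float32))
    if w<h: w,h,a=h,w,a+90
    return np.round(c,1),round(w,1),round(h,1),round(((a+90)%180)-90,2)
E
python3 - <<'E'
from h import *
f=np.load('top0.npy',allow_pickle=True).item(); px=f['pixels']; h=masks(px)
roi=np.zeros(px.shape[:2],bool)
def R(x0,y0,x1,y1):
    r=roi.copy(); r[y0:y1,x0:x1]=1; return r
H,S,V=[h[...,i].astype(int) for i in range(3)]
# board
m=R(230,165,345,250)&(((H<25)&(S>60)&(V>90))|((S<60)&(V>150)))
c=big(m); P=ray(f,c[:,0],.012); print('board',rect(P))
box=cv2.boxPoints(cv2.minAreaRect((P[:,:2]*1000).astype(np.float32)));print(box)
m=R(120,180,190,235)&(((S<60)&(V>140))|((H>15)&(H<35)&(S>100)&(V>120)))
m=cv2.morphologyEx(m.astype(np.uint8),cv2.MORPH_CLOSE,np.ones((5,5)))
c=big(m);print('yellow',rect(ray(f,c[:,0],.068)))
print('z',np.median(f['z_map'][200:212,145:175]))
m=R(120,180,190,235)&((H>15)&(H<35)&(S>100)&(V>120));c=big(m);print('patch',rect(ray(f,c[:,0],.068)))
m=R(250,185,320,220)&((S<60)&(V>150)|((H<15)&(S>150)));m=cv2.morphologyEx(m.astype(np.uint8),cv2.MORPH_CLOSE,np.ones((5,5)))
c=big(m);print('pile',rect(ray(f,c[:,0],.044)))
m=R(250,185,320,220)&((H<12)&(S>170));c=big(m);print('orange patch',rect(ray(f,c[:,0],.044)))
cr=px[150:260,110:350]; save('crop',cr,3.2)
E
```

```text
board (array([ 527.3, -190.5]), 275.2, 201.0, -89.5)
[[ 425.6237    -53.77277 ]
 [ 428.00967  -328.97122 ]
 [ 629.02783  -327.22836 ]
 [ 626.64185   -52.029907]]
yellow (array([516. , 188.3]), 150.9, 57.9, 67.16)
z 1.3180928
patch (array([511.3, 177.5]), 103.3, 40.7, 67.14)
pile (array([ 533. , -179.5]), 152.3, 69.3, 89.64)
orange patch (array([ 530.4, -192.5]), 93.8, 32.0, 86.47)
```

View pics/crop.png

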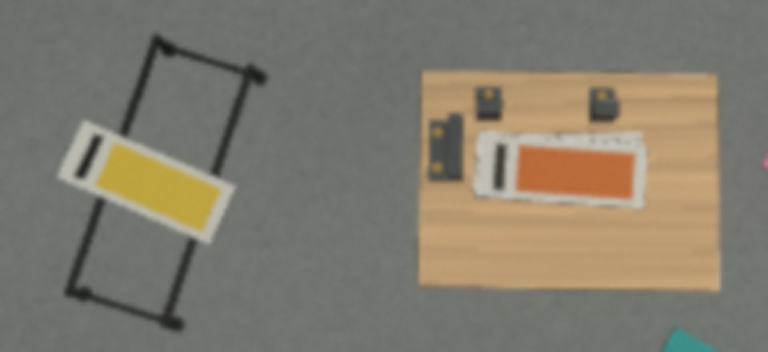

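Board measures 275×201 mm, as expected. The yellow panel reads 151×58 mm at its height, lying at 67.2°. Orange is at about (531,-181) mm, turned to 86.5°. Next I'll work out the moves.

```bash
cat >> h.py <<'E'
def tool():
    s=robot.get_state(); return s,np.array(s['position']),Ro.from_rotvec(s['tool_rot'])
def want(yawjaw):  # tool y down, tool z along jaw yaw (deg)
    a=np.radians(yawjaw); z=np.array([np.cos(a),np.sin(a),0]); y=np.array([0,0,-1.]); x=np.cross(y,z)
    return Ro.from_matrix(np.c_[x,y,z])
def plan(*poses):  # ((xyz),yaw) each from current
    s,p,R=tool(); M=R.as_matrix()
    print('pos',p.round(4),'jawyaw',round(np.degrees(np.arctan2(M[1,2],M[0,2])),2),'xaxis',M[:,0].round(3),'q6',s['qpos'].round(2),'F',s['force'].round(1),'w',round(s['gripper_width'],4),'t',s['clock'])
    for xyz,yaw in poses:
        d=R.inv().apply(np.array(xyz)-p)/.3; r=(R.inv()*want(yaw)).as_rotvec()/(np.pi/2)
        print(xyz,yaw,'->',d.round(4).tolist(),r.round(4).tolist())
E
python3 - <<'E'
from h import *
plan(((.42,-.36,.22),-22.84),((.42,-.36,.22),157.16),((.42,-.36,.22),60))
E
```

```text
pos [ 0.223  -0.5837  0.2308] jawyaw -69.1 xaxis [-0.934 -0.357 -0.   ] q6 [-1.31  0.49  1.56 -0.    1.09 -0.11] F [ 0.1 -0.  -0.1] w 0.0853 t 0.1
(0.42, -0.36, 0.22) -22.84 -> [-0.8796, 0.0365, -0.4621] [0.0006, -0.514, -0.0003]
(0.42, -0.36, 0.22) 157.16 -> [-0.8796, 0.0365, -0.4621] [0.0004, 1.486, 0.0007]
(0.42, -0.36, 0.22) 60 -> [-0.8796, 0.0365, -0.4621] [0.0003, -1.4344, -0.0008]
```

Emit:
send_rows:
  targets:
    - [[-0.88,0.036,-0.462],[0,-0.514,0]]
    - [[-0.88,0.036,-0.462],[0,-0.514,0]]
    - [[-0.88,0.036,-0.462],[0,-0.514,0]]
    - [[-0.88,0.036,-0.462],[0,-0.514,0]]
    - [[-0.88,0.036,-0.462],[0,-0.514,0]]
    - [[-0.88,0.036,-0.462],[0,-0.514,0]]
    - [[-0.88,0.036,-0.462],[0,-0.514,0]]
  gripper: 0
  force: 30

```text
clock: 0.98
position: [0.42, -0.3602, 0.22]
tool_rot: [-0.993, 1.497, -1.495]
force: [-0.4, 0.1, -0.2]
gripper_width: 0.0855
```

Run:
```python
from h import *
plan(((.5,-.08,.2),-22.84),((.516,.188,.16),-22.84))
```

```text
pos [ 0.42   -0.3602  0.22  ] jawyaw -22.84 xaxis [-0.388 -0.922 -0.001] q6 [-0.83  0.4   1.75  0.    0.99 -0.43] F [-0.4  0.1 -0.2] w 0.0855 t 0.975
(0.5, -0.08, 0.2) -22.84 -> [-0.9642, 0.0675, -0.1167] [0.0006, -0.0, -0.0004]
(0.516, 0.188, 0.16) -22.84 -> [-1.8081, 0.2017, -0.4142] [0.0006, -0.0, -0.0004]
```

Emit:
send_rows:
  targets:
    - [[-0.964,0.068,-0.117],[0,0,0]]
    - [[-0.964,0.068,-0.117],[0,0,0]]
    - [[-0.964,0.068,-0.117],[0,0,0]]
    - [[-0.964,0.068,-0.117],[0,0,0]]
    - [[-0.964,0.068,-0.117],[0,0,0]]

```text
clock: 1.6
position: [0.5, -0.0791, 0.1998]
tool_rot: [-0.993, 1.498, -1.496]
force: [-0.8, 0.1, -0.3]
gripper_width: 0.0857
```

Run:
```python
from h import *
plan(((.516,.1883,.17),-22.84))
```

```text
pos [ 0.5    -0.0791  0.1998] jawyaw -22.91 xaxis [-0.389 -0.921 -0.001] q6 [-0.29  0.36  1.88  0.    0.9   0.11] F [-0.8  0.1 -0.3] w 0.0857 t 1.6
(0.516, 0.1883, 0.17) -22.84 -> [-0.8417, 0.1, -0.2979] [0.0006, -0.0008, -0.0004]
```

Emit:
send_rows:
  targets:
    - [[-0.842,0.1,-0.298],[0,0,0]]
    - [[-0.842,0.1,-0.298],[0,0,0]]
    - [[-0.842,0.1,-0.298],[0,0,0]]
    - [[-0.842,0.1,-0.298],[0,0,0]]
    - [[-0.842,0.1,-0.298],[0,0,0]]
    - [[-0.842,0.1,-0.298],[0,0,0]]

```text
clock: 2.35
position: [0.5162, 0.1882, 0.1696]
tool_rot: [-0.993, 1.498, -1.496]
force: [-0.3, -0.7, -0.1]
gripper_width: 0.0854
```

Run:
```python
from h import *
plan(((.516,.1883,.049),-22.84))
f=robot.grab_frame('wrist'); print(f['mount'],f['fx'],f['cx'],f['cy']); save('wrist1',f['pixels'],1.3); np.save('w1.npy',f,allow_pickle=True)
f=robot.grab_frame('scene'); save('scene1',f['pixels'],1.5)
```

```text
pos [0.5162 0.1882 0.1696] jawyaw -22.89 xaxis [-0.389 -0.921 -0.   ] q6 [0.23 0.46 1.81 0.   0.87 0.63] F [-0.3 -0.7 -0.1] w 0.0854 t 2.35
(0.516, 0.1883, 0.049) -22.84 -> [0.0002, 0.4021, -0.0003] [0.0008, -0.0006, -0.0002]
[[-5.93480193e-04  9.64159257e-01  2.65323528e-01 -6.74652310e-02]
 [-1.09180029e-03 -2.65324041e-01  9.64158680e-01 -1.43112960e-01]
 [ 9.99999228e-01  2.82528774e-04  1.21013392e-03  1.75308804e-04]
 [ 0.00000000e+00  0.00000000e+00  0.00000000e+00  1.00000000e+00]] 280.01483020547283 258.53752563330715 190.6879627873754
```

View pics/wrist1.png

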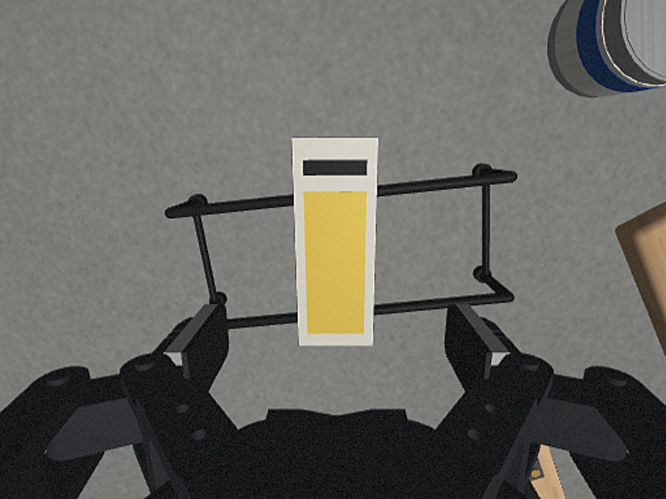

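View pics/scene1.png

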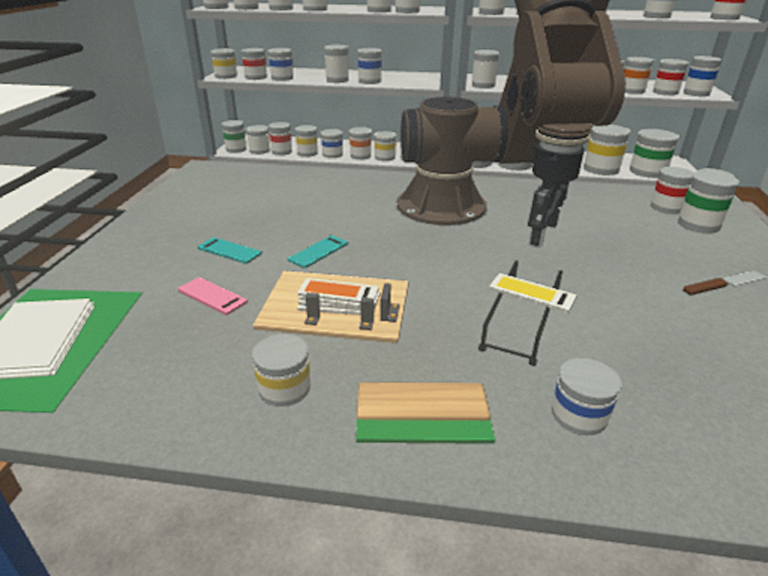

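The wrist view confirms the yellow panel (centre 335,240, bar at 335,167) on the wire rails, midway between the fingers. It's the only yellow panel on the stand, so it fits the description. I'll check the rail crossings against the grasp point.

```bash
cat >> h.py <<'E'
def wray(f,uv,z,pos,R):
    uv=np.atleast_2d(uv).astype(float)
    d=np.c_[(uv[:,0]-f['cx'])/f['fx'],(uv[:,1]-f['cy'])/f['fy'],np.ones(len(uv))]
    M=f['mount']; Rm=R.as_matrix(); C=Rm@M[:3,3]+pos; D=d@(Rm@M[:3,:3]).T
    return C+D*((z-C[2])/D[:,2])[:,None]
E
python3 - <<'E'
from h import *
f=np.load('w1.npy',allow_pickle=True).item(); s,p,R=tool()
c=np.array([[292,137],[378,137],[373,346],[299,346]])/1.3
P=wray(f,c,.068,p,R); print(P.round(4),P.mean(0))
print('tool', R.inv().apply(P-p).round(4))
r=np.array([[292,199],[378,190],[299,317],[374,311]])/1.3
print('rails tool',R.inv().apply(wray(f,r,.056,p,R)-p).round(4))
E
```

```text
[[0.5194 0.2661 0.068 ]
 [0.5704 0.2445 0.068 ]
 [0.5123 0.1053 0.068 ]
 [0.4609 0.1271 0.068 ]] [0.51575182 0.18575391 0.068     ]
tool [[-0.0741  0.102  -0.028 ]
 [-0.0741  0.102   0.0274]
 [ 0.0767  0.1019  0.0284]
 [ 0.0767  0.102  -0.0275]]
rails tool [[-0.0325  0.114  -0.0307]
 [-0.0389  0.114   0.0299]
 [ 0.0587  0.114  -0.0281]
 [ 0.0536  0.1139  0.0297]]
```

The two views agree within 2.5 mm. The rails cross 36 mm and 56 mm from the grasp, so the 22 mm pads clear them. Descending.

Emit:
send_rows:
  targets:
    - [[0,0.2,0],[0,0,0]]
    - [[0,0.32,0],[0,0,0]]
    - [[0,0.402,0],[0,0,0]]
    - [[0,0.402,0],[0,0,0]]

```text
clock: 2.95
position: [0.5158, 0.1852, 0.0484]
tool_rot: [-0.994, 1.503, -1.499]
force: [0.1, 0.8, 0.8]
gripper_width: 0.0852
```

Emit:
send_rows:
  targets:
    - [[0,0,0],[0,0,0]]
    - [[0,0,0],[0,0,0]]
    - [[0,0,0],[0,0,0]]
    - [[0,0,0],[0,0,0]]
    - [[0,0,0],[0,0,0]]
    - [[0,0,0],[0,0,0]]
  gripper: 1
  force: 30

```text
clock: 3.7
position: [0.5165, 0.1849, 0.0497]
tool_rot: [-0.992, 1.501, -1.5]
force: [-0.7, -4.4, 7.3]
gripper_width: 0.0552
```

Run:
```python
from h import *
plan(((.516,.1883,.12),-22.84))
f=robot.grab_frame('wrist'); save('wrist2',f['pixels'],1.3)
```

```text
pos [0.5165 0.1849 0.0497] jawyaw -23.13 xaxis [-0.393 -0.92   0.001] q6 [0.22 0.64 1.91 0.   0.6  0.63] F [-0.7 -4.4  7.3] w 0.0552 t 3.7
(0.516, 0.1883, 0.12) -22.84 -> [-0.0097, -0.2342, -0.0064] [0.0008, -0.0032, 0.0003]
```

View pics/wrist2.png

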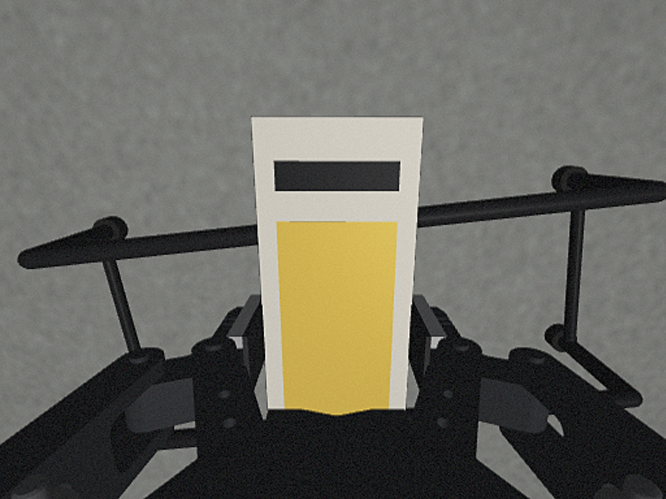

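The fingers hold the panel at 55 mm opening. Lifting gently.

Emit:
send_rows:
  targets:
    - [[0,-0.03,0],[0,0,0]]
    - [[0,-0.08,0],[0,0,0]]
    - [[0,-0.18,0],[0,0,0]]
    - [[0,-0.3,0],[0,0,0]]
    - [[0,-0.3,0],[0,0,0]]

```text
clock: 4.38
position: [0.5177, 0.1852, 0.143]
tool_rot: [-0.986, 1.498, -1.5]
force: [0.5, 0.0, -0.7]
gripper_width: 0.0551
```

Run:
```python
from h import *
plan(((.5311,-.05,.14),-3.5))
f=robot.grab_frame('wrist'); save('wrist3',f['pixels'],1.0)
f=robot.grab_frame('scene'); save('scene3',f['pixels'][150:290,270:450],4)
```

```text
pos [0.5177 0.1852 0.143 ] jawyaw -23.12 xaxis [-0.393 -0.92  -0.003] q6 [0.22 0.49 1.84 0.   0.8  0.63] F [ 0.5  0.  -0.7] w 0.0551 t 4.375
(0.5311, -0.05, 0.14) -3.5 -> [0.7036, 0.0091, 0.349] [-0.0022, -0.2179, -0.0014]
```

View pics/wrist3.png

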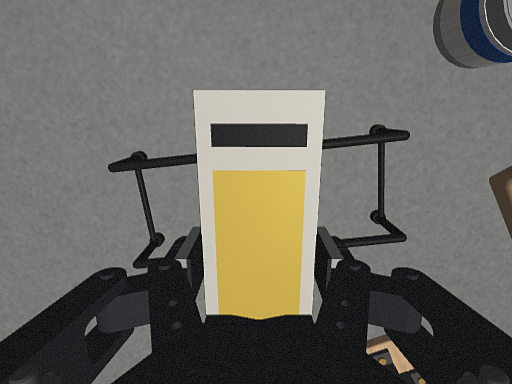

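View pics/scene3.png

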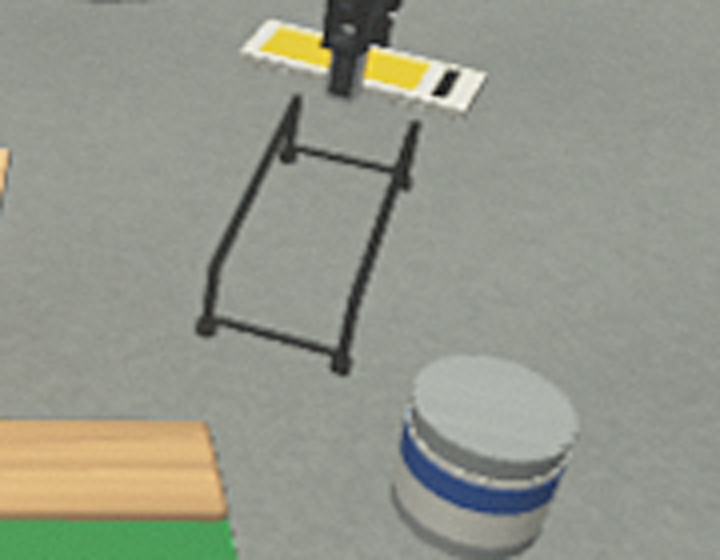

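The panel is lifted level and clear of the rails. I'll get its pose in the tool from wrist depth.

```bash
cat >> h.py <<'E'
def held(f):
    h=cv2.cvtColor(f['pixels'],cv2.COLOR_RGB2HSV).astype(int); z=f['z_map']
    m=(h[...,0]>15)&(h[...,0]<35)&(h[...,1]>90)&(h[...,2]>90)&(z>0)
    m=cv2.erode(m.astype(np.uint8),np.ones((5,5)))>0
    v,u=np.nonzero(m);d=z[m]
    P=np.c_[(u-f['cx'])/f['fx']*d,(v-f['cy'])/f['fy']*d,d]@f['mount'][:3,:3].T+f['mount'][:3,3]
    return P
E
python3 - <<'E'
from h import *
f=robot.grab_frame('wrist'); P=held(f)
A=np.c_[P[:,0],P[:,2],np.ones(len(P))]; print(np.linalg.lstsq(A,P[:,1],rcond=None)[0], P.min(0),P.max(0),len(P))
c=np.array([[193,90],[325,90]])
d=np.c_[(c[:,0]-f['cx'])/f['fx'],(c[:,1]-f['cy'])/f['fy'],[1,1]]@f['mount'][:3,:3].T;C=f['mount'][:3,3]
yy=np.median(P[:,1]);print((C+d*((yy-C[1])/d[:,1])[:,None]).round(4))
E
```

```text
[ 0.00060033 -0.00361393 -0.01888699] [-0.04230016 -0.02101562 -0.01982083] [ 0.03572613 -0.01683578  0.02060348] 10655
[[-0.077  -0.0189 -0.0271]
 [-0.077  -0.0189  0.0281]]
```

Run:
```python
from h import *
plan(((.5311,-.05,.14),-3.5))
```

```text
pos [0.5163 0.1848 0.1395] jawyaw -23.13 xaxis [-0.393 -0.92   0.001] q6 [0.22 0.5  1.84 0.   0.8  0.63] F [-0.1  0.  -1. ] w 0.055 t 4.525
(0.5311, -0.05, 0.14) -3.5 -> [0.7004, -0.0016, 0.3529] [0.0011, -0.2181, 0.0003]
```

Emit:
send_rows:
  targets:
    - [[0.15,0,0.075],[0,-0.05,0]]
    - [[0.3,0,0.15],[0,-0.1,0]]
    - [[0.45,0,0.22],[0,-0.14,0]]
    - [[0.6,0,0.3],[0,-0.18,0]]
    - [[0.704,0.01,0.349],[0,-0.218,0]]
    - [[0.704,0.01,0.349],[0,-0.218,0]]

```text
clock: 5.28
position: [0.5291, -0.0524, 0.1353]
tool_rot: [-1.181, 1.259, -1.254]
force: [0.2, 0.8, -1.2]
gripper_width: 0.0555
```

Run:
```python
from h import *
plan(((.5311,-.1827,.10),-3.5))
```

```text
pos [ 0.5291 -0.0524  0.1353] jawyaw -3.66 xaxis [-0.064 -0.998 -0.   ] q6 [-0.22  0.49  1.89 -0.    0.77 -0.16] F [ 0.2  0.8 -1.2] w 0.0555 t 5.275
(0.5311, -0.1827, 0.1) -3.5 -> [0.4332, 0.1176, 0.0348] [0.0025, -0.0018, -0.0001]
```

Emit:
send_rows:
  targets:
    - [[0.15,0,0.01],[0,0,0]]
    - [[0.3,0.04,0.025],[0,0,0]]
    - [[0.433,0.08,0.035],[0,0,0]]
    - [[0.433,0.117,0.035],[0,0,0]]
    - [[0.433,0.117,0.035],[0,0,0]]
    - [[0.433,0.117,0.035],[0,0,0]]

```text
clock: 6.02
position: [0.5313, -0.1814, 0.1003]
tool_rot: [-1.182, 1.259, -1.253]
force: [1.0, 0.5, -0.4]
gripper_width: 0.0548
```

Run:
```python
from h import *
plan(((.5311,-.1827,.04),-3.5))
f=robot.grab_frame('scene'); save('scene4',f['pixels'][150:240,160:290],5)
f=robot.grab_frame('wrist'); save('wrist4',f['pixels'],1.3)
```

```text
pos [ 0.5313 -0.1814  0.1003] jawyaw -3.59 xaxis [-0.063 -0.998 -0.   ] q6 [-0.45  0.57  1.84 -0.    0.73 -0.38] F [ 1.   0.5 -0.4] w 0.0548 t 6.025
(0.5311, -0.1827, 0.04) -3.5 -> [0.0046, 0.2011, 0.0004] [0.0027, -0.001, -0.0002]
```

View pics/scene4.png

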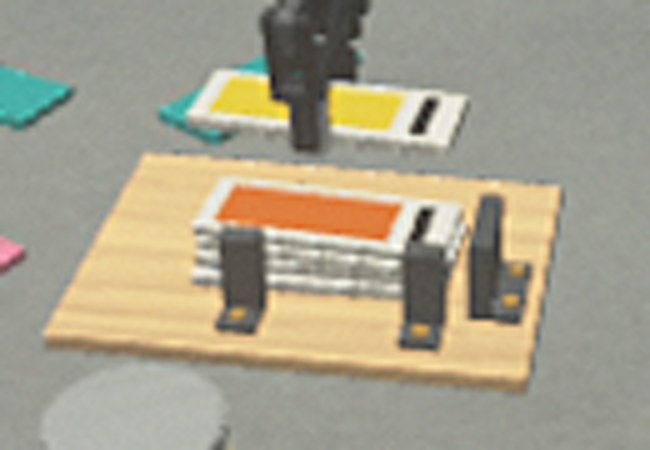

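View pics/wrist4.png

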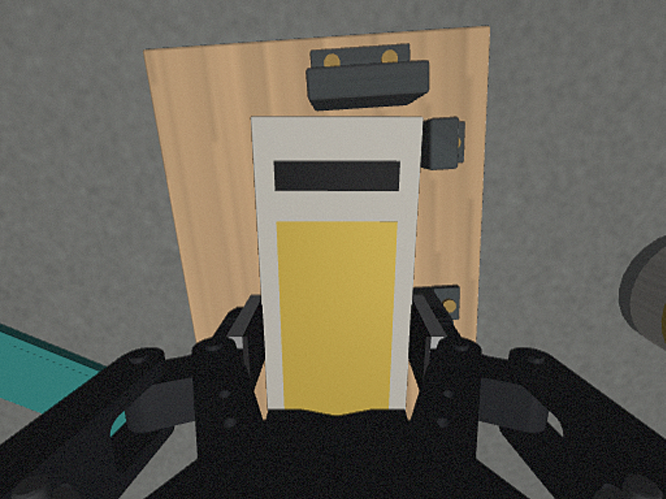

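Emit:
send_rows:
  targets:
    - [[0.004,0.06,0],[0,0,0]]
    - [[0.004,0.12,0],[0,0,0]]
    - [[0.004,0.17,0],[0,0,0]]
    - [[0.004,0.197,0],[0,0,0]]
    - [[0.004,0.197,0],[0,0,0]]
    - [[0.004,0.197,0],[0,0,0]]

```text
clock: 6.88
position: [0.5315, -0.183, 0.042]
tool_rot: [-1.181, 1.257, -1.254]
force: [0.3, -0.4, -0.3]
gripper_width: 0.055
```

Run:
```python
from h import *
plan(((.5311,-.1827,.04),-3.5))
f=robot.grab_frame('scene'); save('scene5',f['pixels'][150:240,160:290],5)
```

```text
pos [ 0.5315 -0.183   0.042 ] jawyaw -3.59 xaxis [-0.063 -0.998  0.   ] q6 [-0.45  0.66  1.87 -0.    0.61 -0.38] F [ 0.3 -0.4 -0.3] w 0.055 t 6.875
(0.5311, -0.1827, 0.04) -3.5 -> [-0.0008, 0.0067, -0.0012] [0.0018, -0.001, 0.0002]
```

View pics/scene5.png

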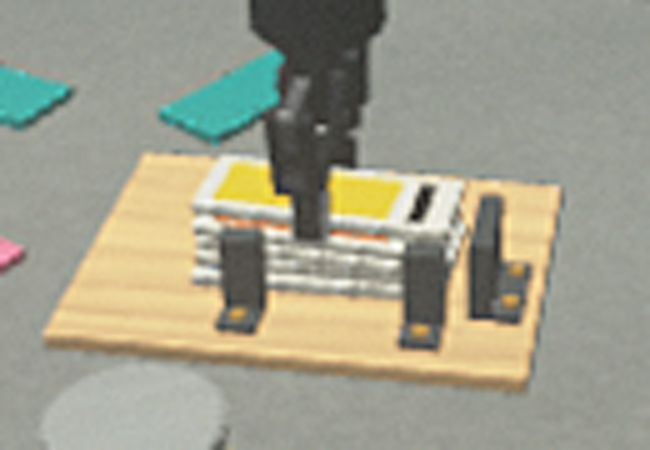

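Yellow is about 8 mm above orange with no contact yet. I'll lower 5 mm more in small steps.

Emit:
send_rows:
  targets:
    - [[0,0.006,0],[0,0,0]]
    - [[0,0.011,0],[0,0,0]]
    - [[0,0.016,0],[0,0,0]]
    - [[0,0.016,0],[0,0,0]]

```text
clock: 7.42
position: [0.5308, -0.183, 0.0388]
tool_rot: [-1.182, 1.257, -1.254]
force: [-7.9, 0.6, 23.2]
gripper_width: 0.0551
```

A fingertip touched orange's edge (23 N). I'll back up 2 mm and release, which leaves a free fall of about 7 mm.

Emit:
send_rows:
  targets:
    - [[0,-0.007,0],[0,0,0]]
    - [[0,-0.007,0],[0,0,0]]

```text
clock: 7.68
position: [0.531, -0.1831, 0.0411]
tool_rot: [-1.182, 1.257, -1.254]
force: [0.9, 0.1, -0.6]
gripper_width: 0.0554
```

Emit:
send_rows:
  targets:
    - [[0,0,0],[0,0,0]]
    - [[0,0,0],[0,0,0]]
    - [[0,0,0],[0,0,0]]
    - [[0,0,0],[0,0,0]]
    - [[0,0,0],[0,0,0]]
    - [[0,0,0],[0,0,0]]
    - [[0,-0.15,0],[0,0,0]]
    - [[0,-0.3,0],[0,0,0]]
    - [[0,-0.3,0],[0,0,0]]
    - [[0,-0.3,0],[0,0,0]]
  gripper: 0

```text
clock: 8.93
position: [0.5309, -0.1829, 0.1307]
tool_rot: [-1.182, 1.257, -1.254]
force: [-0.7, 0.9, -0.2]
gripper_width: 0.0852
```

Run:
```python
from h import *
plan(((.45,-.1827,.12),-3.5))
f=robot.grab_frame('scene'); save('scene6',f['pixels'][150:240,160:290],5)
f=robot.grab_frame('wrist'); save('wrist6',f['pixels'],1.3)
f=robot.grab_frame('top'); save('top6',f['pixels'][150:260,220:360],5)
```

```text
pos [ 0.5309 -0.1829  0.1307] jawyaw -3.58 xaxis [-0.062 -0.998  0.001] q6 [-0.45  0.53  1.82 -0.    0.8  -0.38] F [-0.7  0.9 -0.2] w 0.0852 t 8.925
(0.45, -0.1827, 0.12) -3.5 -> [0.016, 0.0366, -0.2692] [0.002, -0.0009, 0.0004]
```

View pics/scene6.png

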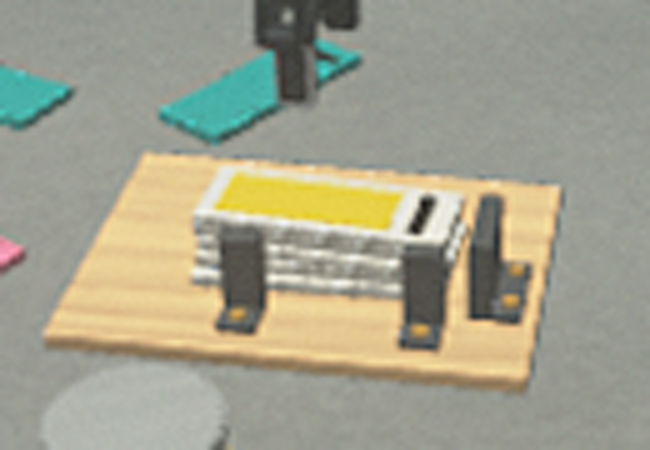

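View pics/wrist6.png

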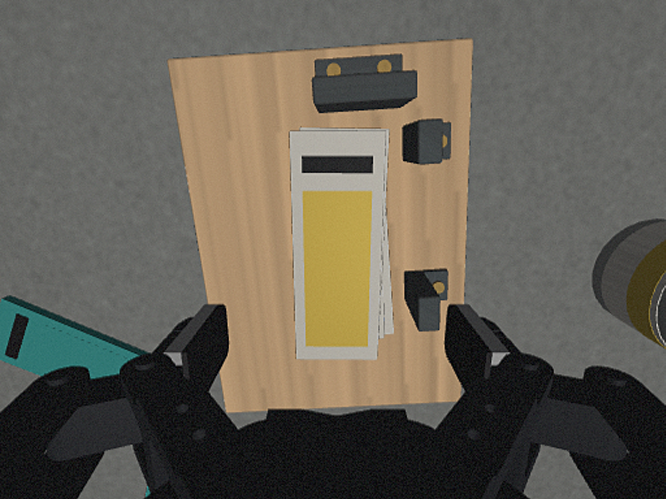

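Yellow lies flat on the pile (wrist crop centre about 336,243). I'll cross-check the board corners and stop edges from the wrist view.

Run:
```python
from h import *
s,p,R=tool()
f=robot.grab_frame('wrist')
c=np.array([[169,59],[472,39]])/1.3
print('board +y corners',wray(f,c,.012,p,R).round(4))
g=cv2.resize(f['pixels'][30:270,220:380],None,fx=3.2,fy=2.5*1.0)
save('wcrop',f['pixels'][30:280,220:370],2.4)
```

```text
board +y corners [[ 0.4297 -0.0533  0.012 ]
 [ 0.6262 -0.054   0.012 ]]
```

View pics/wcrop.png

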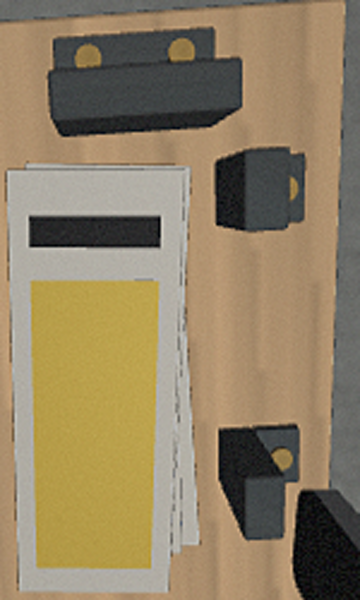

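View pics/top6.png

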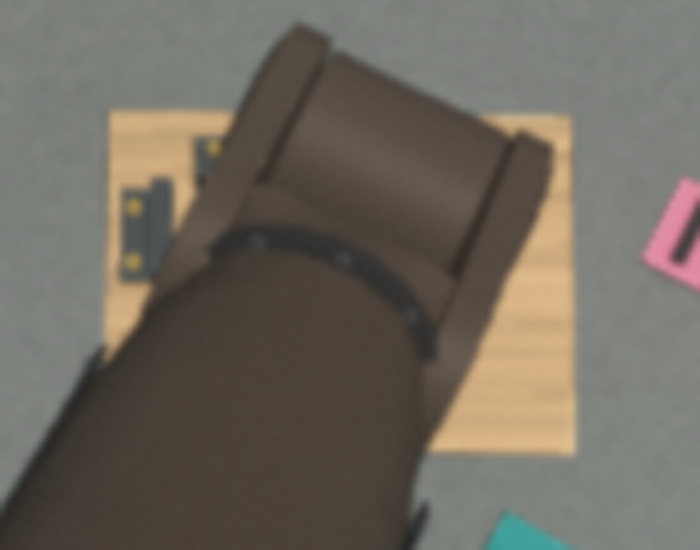

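Run:
```python
from h import *
s,p,R=tool()
f=robot.grab_frame('wrist')
def C(l): return np.array(l)/2.4+[220,30]
P=wray(f,C([[246,149],[248,231],[245,477],[247,540]]),.064,p,R);print('side face',P.round(4)); 
d=P[2:].mean(0)-P[:2].mean(0);print('ang',np.degrees(np.arctan2(-d[1],-d[0])))
P=wray(f,C([[50,123],[240,104]]),.064,p,R);print('end top',P.round(4)); 
P=wray(f,C([[60,136],[228,115]]),.012,p,R);print('end foot',P.round(4)); 
P=wray(f,C([[7,169],[189,170],[170,592],[19,592]]),.052,p,R);print('yellow',P.round(4),P.mean(0))
```

```text
side face [[ 0.5813 -0.1039  0.064 ]
 [ 0.5818 -0.1275  0.064 ]
 [ 0.5808 -0.208   0.064 ]
 [ 0.5814 -0.2315  0.064 ]]
ang 89.75809834850214
end top [[ 0.5243 -0.0932  0.064 ]
 [ 0.5795 -0.0915  0.064 ]]
end foot [[ 0.5247 -0.0923  0.012 ]
 [ 0.586  -0.0889  0.012 ]]
yellow [[ 0.5091 -0.1045  0.052 ]
 [ 0.566  -0.1084  0.052 ]
 [ 0.5554 -0.2579  0.052 ]
 [ 0.4992 -0.2546  0.052 ]] [ 0.53240921 -0.1813569   0.052     ]
```

The stop faces agree with the board estimate: home is about (0.553,-0.1675) m and square to the world within 0.5°. Next I'll move to the open -x side with jaws along y and fully open. That way both fingers push opposite the two stops.

Run:
```python
from h import *
plan(((.45,-.1675,.12),86))
```

```text
pos [ 0.5309 -0.183   0.1302] jawyaw -3.58 xaxis [-0.062 -0.998  0.   ] q6 [-0.45  0.53  1.82 -0.    0.8  -0.38] F [-0.3 -0.7 -0.2] w 0.0856 t 9.175
(0.45, -0.1675, 0.12) 86 -> [-0.0346, 0.0351, -0.2724] [0.0022, -0.9954, -0.0021]
```

Emit:
send_rows:
  targets:
    - [[-0.035,0.03,-0.272],[0,-0.995,0]]
    - [[-0.035,0.03,-0.272],[0,-0.995,0]]
    - [[-0.035,0.03,-0.272],[0,-0.995,0]]
    - [[-0.035,0.03,-0.272],[0,-0.995,0]]
    - [[-0.035,0.03,-0.272],[0,-0.995,0]]
    - [[-0.035,0.03,-0.272],[0,-0.995,0]]
    - [[-0.035,0.03,-0.272],[0,-0.995,0]]
    - [[-0.035,0.03,-0.272],[0,-0.995,0]]
    - [[-0.035,0.03,-0.272],[0,-0.995,0]]
    - [[-0.035,0.03,-0.272],[0,-0.995,0]]
    - [[-0.035,0.03,-0.272],[0,-0.995,0]]

```text
clock: 10.55
position: [0.4501, -0.1674, 0.1213]
tool_rot: [-1.57, 0.06, -0.053]
force: [0.0, -0.8, 0.6]
gripper_width: 0.0857
```

Run:
```python
from h import *
plan(((.45,-.1675,.005),90))
```

```text
pos [ 0.4501 -0.1674  0.1213] jawyaw 85.88 xaxis [ 0.997 -0.072 -0.005] q6 [-0.49  0.45  2.02 -0.    0.68 -1.99] F [ 0.  -0.8  0.6] w 0.0857 t 10.55
(0.45, -0.1675, 0.005) 90 -> [0.0017, 0.3877, -0.0005] [-0.0001, -0.0458, -0.003]
```

Emit:
send_rows:
  targets:
    - [[0,0.15,0],[0,-0.03,0]]
    - [[0,0.27,0],[0,-0.046,-0.003]]
    - [[0,0.35,0],[0,-0.046,-0.003]]
    - [[0,0.38,0],[0,-0.046,-0.003]]
    - [[0,0.38,0],[0,-0.046,-0.003]]
    - [[0,0.38,0],[0,-0.046,-0.003]]

```text
clock: 11.3
position: [0.4499, -0.1675, 0.0081]
tool_rot: [-1.571, -0.001, -0.001]
force: [0.5, -0.3, -0.0]
gripper_width: 0.0851
```

Run:
```python
from h import *
plan(((.45,-.1675,.001),90))
f=robot.grab_frame('scene'); save('scene7',f['pixels'][130:240,160:290],5)
f=robot.grab_frame('wrist'); save('wrist7',f['pixels'],1.3)
```

```text
pos [ 0.4499 -0.1675  0.0081] jawyaw 90.01 xaxis [1.    0.    0.001] q6 [-0.49  0.66  2.09  0.    0.39 -2.07] F [ 0.5 -0.3 -0. ] w 0.0851 t 11.3
(0.45, -0.1675, 0.001) 90 -> [0.0002, 0.0237, 0.0] [0.0003, 0.0001, 0.0007]
```

View pics/scene7.png

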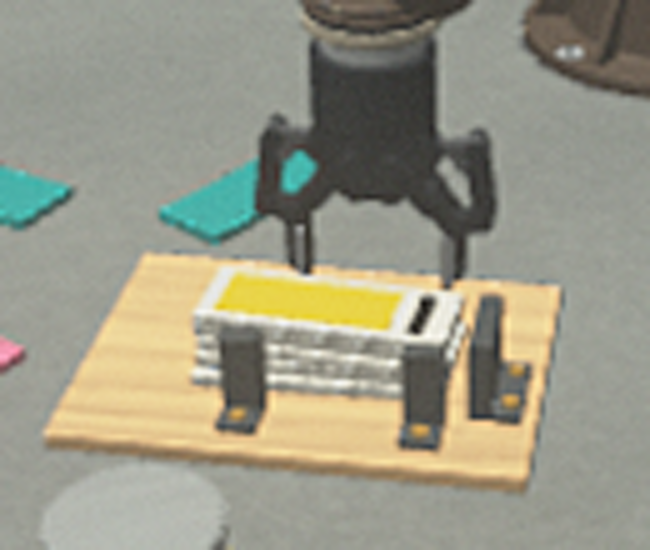

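View pics/wrist7.png

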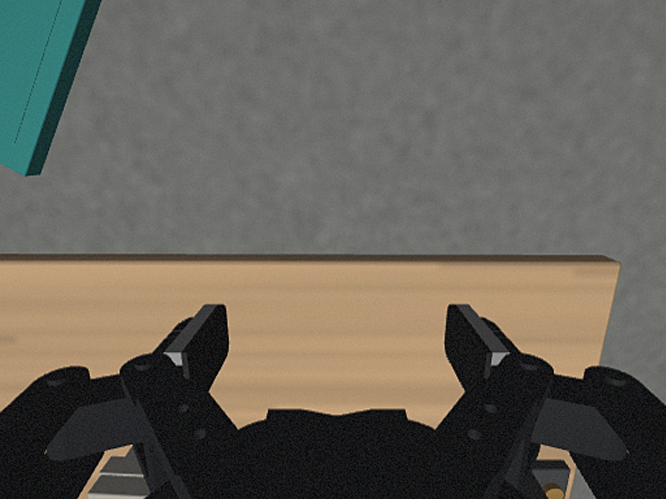

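Emit:
send_rows:
  targets:
    - [[0,0.012,0],[0,0,0]]
    - [[0,0.021,0],[0,0,0]]
    - [[0,0.021,0],[0,0,0]]
    - [[0,0.021,0],[0,0,0]]

```text
clock: 11.9
position: [0.4499, -0.1675, 0.0018]
tool_rot: [-1.571, -0.001, -0.001]
force: [-0.1, 0.4, 0.1]
gripper_width: 0.0855
```

Emit:
send_rows:
  targets:
    - [[0.04,0,0],[0,0,0]]
    - [[0.08,0,0],[0,0,0]]
    - [[0.09,0,0],[0,0,0]]
    - [[0.1,0,0],[0,0,0]]
    - [[0.11,0,0],[0,0,0]]
    - [[0.12,0,0],[0,0,0]]
    - [[0.13,0,0],[0,0,0]]
    - [[0.14,0,0],[0,0,0]]
    - [[0.15,0,0],[0,0,0]]
    - [[0.16,0,0],[0,0,0]]
    - [[0.17,0,0],[0,0,0]]
    - [[0.18,0,0],[0,0,0]]
    - [[0.19,0,0],[0,0,0]]
    - [[0.19,0,0],[0,0,0]]

```text
clock: 13.65
position: [0.5074, -0.1676, 0.0019]
tool_rot: [-1.572, -0.002, -0.001]
force: [-0.2, 0.8, -0.5]
gripper_width: 0.0856
```

Run:
```python
from h import *
plan(((.514,-.1675,.0018),90))
f=robot.grab_frame('scene'); save('scene8',f['pixels'][130:240,160:290],5)
```

```text
pos [ 0.5074 -0.1676  0.0019] jawyaw 90.03 xaxis [1.    0.    0.002] q6 [-0.44  0.71  1.96  0.    0.47 -2.01] F [-0.2  0.8 -0.5] w 0.0856 t 13.65
(0.514, -0.1675, 0.0018) 90 -> [0.022, 0.0003, 0.0002] [0.0005, 0.0003, 0.0013]
```

View pics/scene8.png

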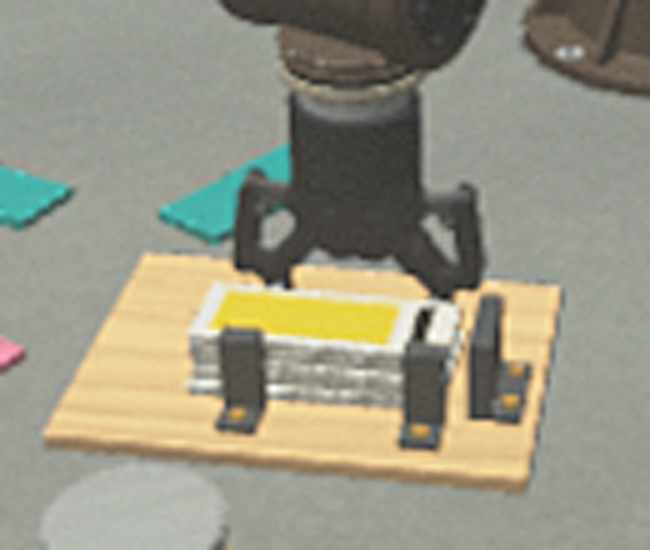

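The pile has moved evenly in +x and the fingers sit against all layers. It's still about 7 mm short of the stops, deliberately. I'll back off, rotate and push the short ends.

Emit:
send_rows:
  targets:
    - [[-0.06,0,0],[0,0,0]]
    - [[-0.1,0,0],[0,0,0]]
    - [[-0.1,-0.15,0],[0,0,0]]
    - [[-0.1,-0.3,0],[0,0,0]]
    - [[-0.1,-0.35,0],[0,0,0]]
    - [[-0.1,-0.35,0],[0,0,0]]
    - [[-0.1,-0.35,0],[0,0,0]]

```text
clock: 14.58
position: [0.4767, -0.1673, 0.1057]
tool_rot: [-1.571, -0.001, -0.0]
force: [-0.1, -1.0, -0.1]
gripper_width: 0.0856
```

Run:
```python
from h import *
plan(((.546,-.31,.1),0))
```

```text
pos [ 0.4767 -0.1673  0.1057] jawyaw 90.02 xaxis [1.    0.    0.001] q6 [-0.47  0.5   1.98  0.    0.66 -2.04] F [-0.1 -1.  -0.1] w 0.0856 t 14.575
(0.546, -0.31, 0.1) 0 -> [0.2307, 0.0193, -0.4756] [-0.0003, 1.0002, 0.0005]
```

Emit:
send_rows:
  targets:
    - [[0.231,0,-0.476],[0,1.0,0]]
    - [[0.231,0,-0.476],[0,1.0,0]]
    - [[0.231,0,-0.476],[0,1.0,0]]
    - [[0.231,0,-0.476],[0,1.0,0]]
    - [[0.231,0,-0.476],[0,1.0,0]]
    - [[0.231,0,-0.476],[0,1.0,0]]
    - [[0.231,0,-0.476],[0,1.0,0]]
    - [[0.231,0,-0.476],[0,1.0,0]]
    - [[0.231,0,-0.476],[0,1.0,0]]
    - [[0.231,0,-0.476],[0,1.0,0]]
    - [[0.231,0,-0.476],[0,1.0,0]]
  gripper: 0.76

```text
clock: 15.95
position: [0.5459, -0.31, 0.1048]
tool_rot: [-1.21, 1.208, -1.207]
force: [-0.8, -0.4, -0.3]
gripper_width: 0.0204
```

Run:
```python
from h import *
plan(((.546,-.31,.018),0))
f=robot.grab_frame('wrist'); save('wrist9',f['pixels'],1.3)
f=robot.grab_frame('scene'); save('scene9',f['pixels'][130:240,160:290],5)
```

```text
pos [ 0.5459 -0.31    0.1048] jawyaw 0.12 xaxis [ 0.002 -1.    -0.001] q6 [-0.62  0.64  1.67  0.    0.83 -0.62] F [-0.8 -0.4 -0.3] w 0.0204 t 15.95
(0.546, -0.31, 0.018) 0 -> [0.0003, 0.2894, 0.0005] [0.0003, 0.0013, -0.0004]
```

View pics/wrist9.png

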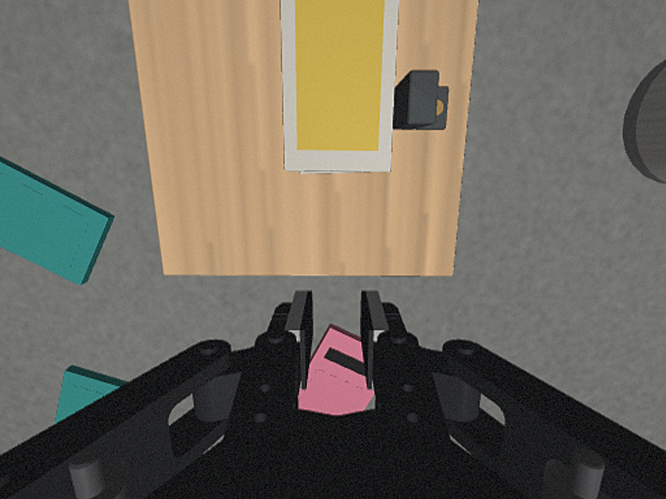

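View pics/scene9.png

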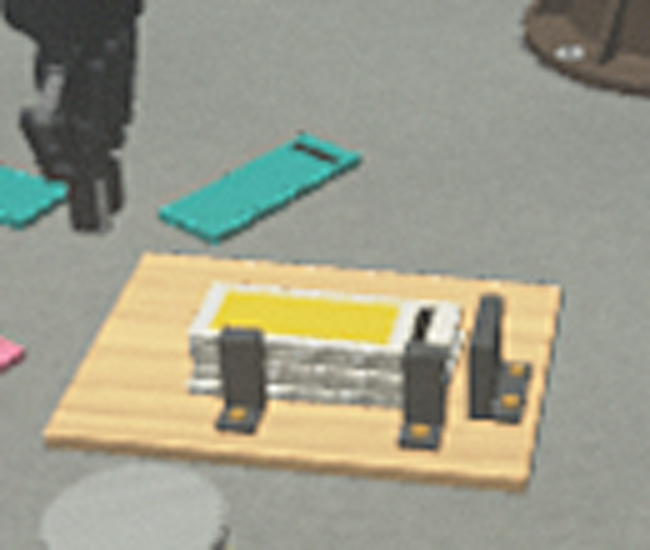

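The pile is now straight in x. The -y ends are ragged by about 2 mm near (335,172). Pink lies beyond the board's edge, clear of the fingers. Descending.

Emit:
send_rows:
  targets:
    - [[0,0.12,0],[0,0,0]]
    - [[0,0.22,0],[0,0,0]]
    - [[0,0.275,0],[0,0,0]]
    - [[0,0.297,0],[0,0,0]]
    - [[0,0.297,0],[0,0,0]]
    - [[0,0.297,0],[0,0,0]]

```text
clock: 16.8
position: [0.5464, -0.3103, 0.0171]
tool_rot: [-1.209, 1.207, -1.209]
force: [-0.1, -0.3, 0.7]
gripper_width: 0.0204
```

Emit:
send_rows:
  targets:
    - [[-0.04,0,0],[0,0,0]]
    - [[-0.07,0,0],[0,0,0]]
    - [[-0.08,0,0],[0,0,0]]
    - [[-0.09,0,0],[0,0,0]]
    - [[-0.1,0,0],[0,0,0]]
    - [[-0.11,0,0],[0,0,0]]
    - [[-0.12,0,0],[0,0,0]]
    - [[-0.13,0,0],[0,0,0]]
    - [[-0.14,0,0],[0,0,0]]
    - [[-0.15,0,0],[0,0,0]]
    - [[-0.16,0,0],[0,0,0]]
    - [[-0.17,0,0],[0,0,0]]
    - [[-0.17,0,0],[0,0,0]]

```text
clock: 18.42
position: [0.5464, -0.2592, 0.0172]
tool_rot: [-1.209, 1.206, -1.209]
force: [-0.3, -2.4, 0.4]
gripper_width: 0.0203
```

Run:
```python
from h import *
plan(((.546,-.2535,.015),0))
f=robot.grab_frame('wrist'); save('wrist10',f['pixels'],1.3)
f=robot.grab_frame('scene'); save('scene10',f['pixels'][130:240,160:290],5)
```

```text
pos [ 0.5464 -0.2592  0.0172] jawyaw 0.1 xaxis [ 0.002 -1.     0.001] q6 [-0.55  0.74  1.78  0.    0.62 -0.55] F [-0.3 -2.4  0.4] w 0.0203 t 18.425
(0.546, -0.2535, 0.015) 0 -> [-0.0189, 0.0073, -0.0012] [-0.0009, 0.0011, 0.0005]
```

View pics/wrist10.png

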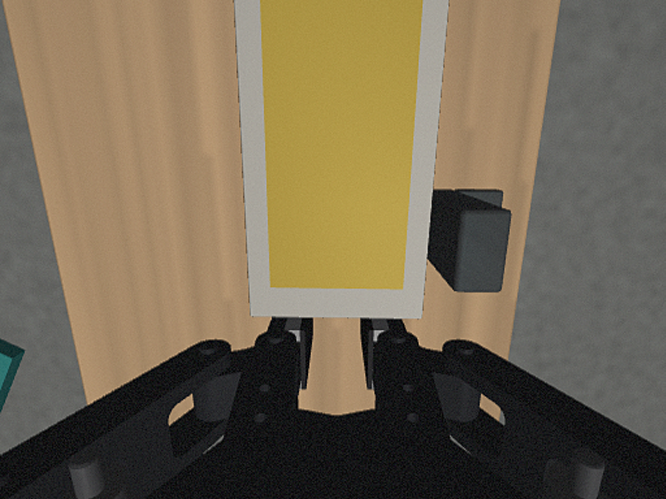

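View pics/scene10.png

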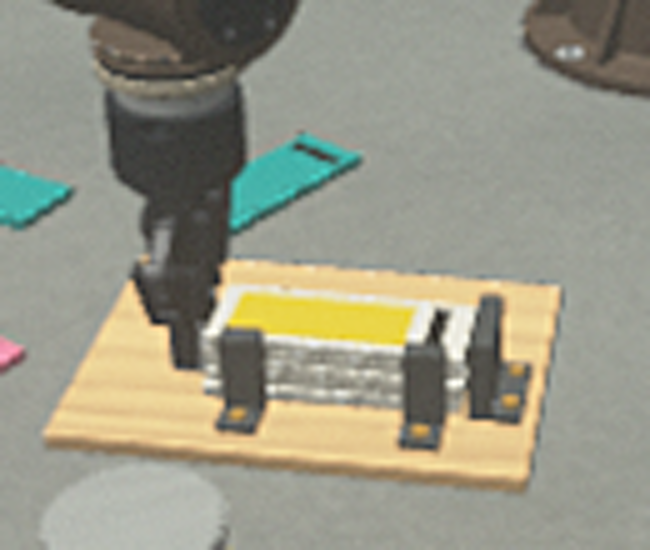

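Emit:
send_rows:
  targets:
    - [[-0.006,0.006,0],[0,0,0]]
    - [[-0.012,0.006,0],[0,0,0]]
    - [[-0.016,0.006,0],[0,0,0]]
    - [[-0.016,0.006,0],[0,0,0]]

```text
clock: 19.02
position: [0.5467, -0.255, 0.0156]
tool_rot: [-1.209, 1.206, -1.211]
force: [-1.0, -6.2, 2.5]
gripper_width: 0.0205
```

Emit:
send_rows:
  targets:
    - [[-0.004,0,0],[0,0,0]]
    - [[-0.007,0,0],[0,0,0]]
    - [[-0.007,0,0],[0,0,0]]

```text
clock: 19.4
position: [0.5474, -0.2546, 0.0158]
tool_rot: [-1.209, 1.203, -1.214]
force: [0.3, -12.4, -0.8]
gripper_width: 0.0207
```

Force is rising at y=-0.2546 m, where I expected -0.2535 m, so the pile is at the end stop. I'll press slightly more, back off and return for the x push.

Emit:
send_rows:
  targets:
    - [[-0.006,0,0],[0,0,0]]
    - [[-0.006,0,0],[0,0,0]]
    - [[0.03,0,0],[0,0,0]]
    - [[0.1,0,0],[0,0,0]]
    - [[0.1,-0.15,0],[0,0,0]]
    - [[0.1,-0.3,0],[0,0,0]]
    - [[0.1,-0.3,0],[0,0,0]]
    - [[0.1,-0.3,0],[0,0,0]]
    - [[0.1,-0.3,0],[0,0,0]]

```text
clock: 20.52
position: [0.5465, -0.2842, 0.1046]
tool_rot: [-1.209, 1.205, -1.212]
force: [0.0, 0.2, -0.4]
gripper_width: 0.0205
```

Run:
```python
from h import *
plan(((.47,-.1675,.105),90))
f=robot.grab_frame('wrist'); save('wrist11',f['pixels'],1.3)
f=robot.grab_frame('scene'); save('scene11',f['pixels'][150:240,160:290],5)
```

```text
pos [ 0.5465 -0.2842  0.1046] jawyaw 0.04 xaxis [ 0.001 -1.     0.003] q6 [-0.59  0.62  1.71 -0.    0.81 -0.59] F [ 0.   0.2 -0.4] w 0.0205 t 20.525
(0.47, -0.1675, 0.105) 90 -> [-0.3892, -0.0032, -0.2547] [-0.0002, -0.9996, 0.0029]
```

View pics/wrist11.png

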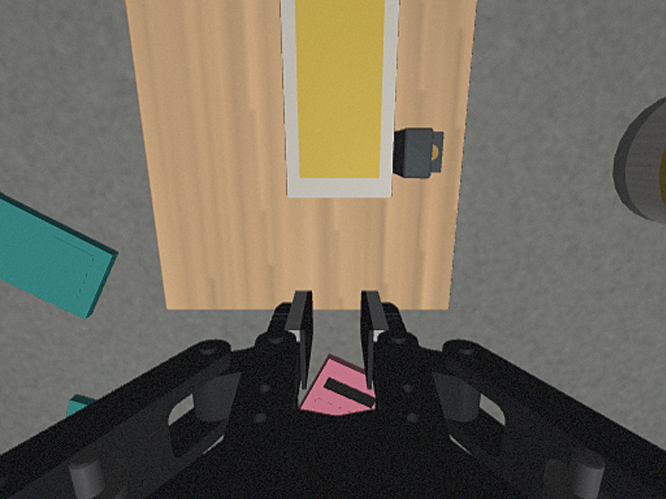

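View pics/scene11.png

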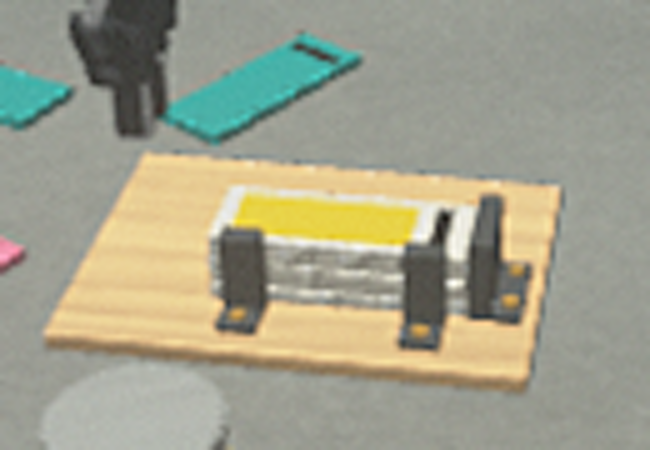

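The pile is flush at the -y end. Now the final x push.

Emit:
send_rows:
  targets:
    - [[-0.389,0,-0.255],[0,-1.0,0]]
    - [[-0.389,0,-0.255],[0,-1.0,0]]
    - [[-0.389,0,-0.255],[0,-1.0,0]]
    - [[-0.389,0,-0.255],[0,-1.0,0]]
    - [[-0.389,0,-0.255],[0,-1.0,0]]
    - [[-0.389,0,-0.255],[0,-1.0,0]]
    - [[-0.389,0,-0.255],[0,-1.0,0]]
    - [[-0.389,0,-0.255],[0,-1.0,0]]
    - [[-0.389,0,-0.255],[0,-1.0,0]]
    - [[-0.389,0,-0.255],[0,-1.0,0]]
    - [[-0.389,0,-0.255],[0,-1.0,0]]
    - [[-0.389,0,-0.255],[0,-1.0,0]]
  gripper: 0

```text
clock: 22.12
position: [0.47, -0.1675, 0.1041]
tool_rot: [-1.574, -0.002, -0.003]
force: [1.0, -0.6, 0.9]
gripper_width: 0.0853
```

Run:
```python
from h import *
plan(((.47,-.1675,.0018),90))
```

```text
pos [ 0.47   -0.1675  0.1041] jawyaw 89.99 xaxis [ 1.    -0.     0.003] q6 [-0.47  0.5   2.   -0.    0.65 -2.04] F [ 1.  -0.6  0.9] w 0.0853 t 22.125
(0.47, -0.1675, 0.0018) 90 -> [-0.0012, 0.3409, 0.0009] [0.0018, -0.0001, 0.002]
```

Emit:
send_rows:
  targets:
    - [[0,0.15,0],[0,0,0]]
    - [[0,0.25,0],[0,0,0]]
    - [[0,0.31,0],[0.002,0,0.002]]
    - [[0,0.34,0],[0.002,0,0.002]]
    - [[0,0.34,0],[0.002,0,0.002]]
    - [[0,0.34,0],[0.002,0,0.002]]

```text
clock: 22.88
position: [0.4707, -0.168, 0.0028]
tool_rot: [-1.571, -0.001, -0.001]
force: [0.6, -0.1, 0.5]
gripper_width: 0.0855
```

Emit:
send_rows:
  targets:
    - [[0.04,0,0],[0,0,0]]
    - [[0.08,0,0],[0,0,0]]
    - [[0.1,0,0],[0,0,0]]
    - [[0.11,0,0],[0,0,0]]
    - [[0.12,0,0],[0,0,0]]
    - [[0.128,0,0],[0,0,0]]
    - [[0.134,0,0],[0,0,0]]
    - [[0.14,0,0],[0,0,0]]
    - [[0.14,0,0],[0,0,0]]

```text
clock: 24.0
position: [0.5109, -0.1677, 0.0027]
tool_rot: [-1.57, 0.002, 0.002]
force: [-9.8, -1.8, 4.1]
gripper_width: 0.0854
```

Emit:
send_rows:
  targets:
    - [[0.006,0,0],[0,0,0]]
    - [[0.01,0,0],[0,0,0]]
    - [[0.01,0,0],[0,0,0]]

```text
clock: 24.38
position: [0.5118, -0.1674, 0.0025]
tool_rot: [-1.568, 0.006, 0.006]
force: [-11.5, -2.4, 5.8]
gripper_width: 0.0851
```

Run:
```python
from h import *
plan(((.514,-.1675,.0018),90))
f=robot.grab_frame('scene'); save('scene12',f['pixels'][130:240,160:290],5)
```

```text
pos [ 0.5118 -0.1674  0.0025] jawyaw 90.0 xaxis [ 1.    -0.    -0.007] q6 [-0.44  0.71  1.95 -0.    0.49 -2.01] F [-11.5  -2.4   5.8] w 0.0851 t 24.375
(0.514, -0.1675, 0.0018) 90 -> [0.0074, 0.0024, -0.0005] [-0.0017, -0.0, -0.0047]
```

View pics/scene12.png

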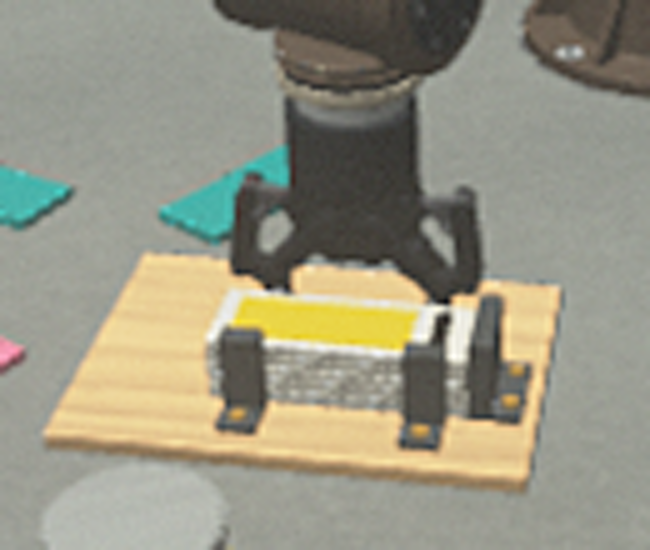

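Emit:
send_rows:
  targets:
    - [[0.008,0,0],[0,0,0]]
    - [[0.016,0,0],[0,0,0]]
    - [[0.016,0,0],[0,0,0]]

```text
clock: 24.8
position: [0.5118, -0.1669, 0.0024]
tool_rot: [-1.565, 0.014, 0.013]
force: [-26.8, -8.3, 15.1]
gripper_width: 0.0855
```

Emit:
send_rows:
  targets:
    - [[-0.06,0,0],[0,0,0]]
    - [[-0.14,0,0],[0,0,0]]
    - [[-0.14,-0.15,0],[0,0,0]]
    - [[-0.14,-0.33,0],[0,0,0]]
    - [[-0.14,-0.33,0],[0,0,0]]
    - [[-0.14,-0.33,0],[0,0,0]]

```text
clock: 25.55
position: [0.4712, -0.1674, 0.1018]
tool_rot: [-1.565, 0.014, 0.013]
force: [0.4, -0.1, 0.1]
gripper_width: 0.085
```

Run:
```python
from h import *
plan(((.553,-.285,.12),0))
f=robot.grab_frame('scene'); save('scene13',f['pixels'][150:240,160:290],5)
f=robot.grab_frame('wrist'); save('wrist13',f['pixels'],1.3)
```

```text
pos [ 0.4712 -0.1674  0.1018] jawyaw 89.98 xaxis [ 1.    -0.    -0.017] q6 [-0.47  0.51  1.98 -0.    0.67 -2.04] F [ 0.4 -0.1  0.1] w 0.085 t 25.55
(0.553, -0.285, 0.12) 0 -> [0.2716, -0.0675, -0.3915] [0.0057, 0.9998, -0.0115]
```

View pics/scene13.png

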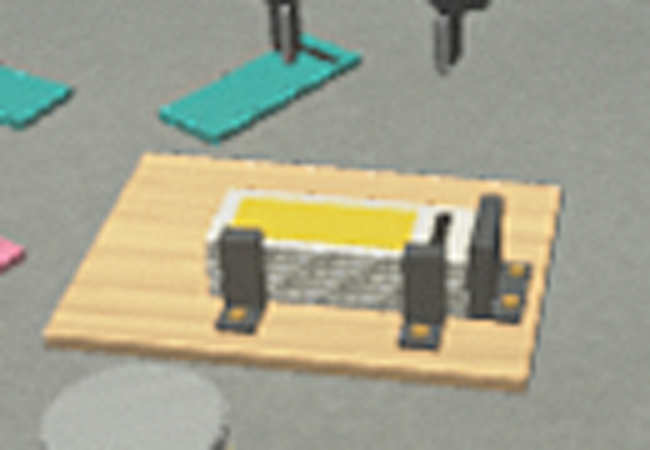

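The pile stopped hard at the side stops. I'll do a second y tap, correcting the small tool tilt on the way, then inspect.

Emit:
send_rows:
  targets:
    - [[0.27,-0.06,-0.39],[0.006,1.0,-0.011]]
    - [[0.27,-0.06,-0.39],[0.006,1.0,-0.011]]
    - [[0.27,-0.06,-0.39],[0.006,1.0,-0.011]]
    - [[0.27,-0.06,-0.39],[0.006,1.0,-0.011]]
    - [[0.27,-0.06,-0.39],[0.006,1.0,-0.011]]
    - [[0.27,-0.06,-0.39],[0.006,1.0,-0.011]]
    - [[0.27,-0.06,-0.39],[0.006,1.0,-0.011]]
    - [[0.27,-0.06,-0.39],[0.006,1.0,-0.011]]
    - [[0.27,-0.06,-0.39],[0.006,1.0,-0.011]]
    - [[0.27,-0.06,-0.39],[0.006,1.0,-0.011]]
    - [[0.27,-0.06,-0.39],[0.006,1.0,-0.011]]
    - [[0.27,-0.06,-0.39],[0.006,1.0,-0.011]]
  gripper: 0.76

```text
clock: 27.15
position: [0.5522, -0.2843, 0.1163]
tool_rot: [-1.21, 1.212, -1.206]
force: [0.5, 0.1, -0.7]
gripper_width: 0.0205
```

Run:
```python
from h import *
plan(((.553,-.285,.0155),0))
f=robot.grab_frame('wrist'); save('wrist14',f['pixels'],1.3)
```

```text
pos [ 0.5522 -0.2843  0.1163] jawyaw 0.03 xaxis [ 0.001 -1.    -0.002] q6 [-0.58  0.62  1.68  0.    0.85 -0.58] F [ 0.5  0.1 -0.7] w 0.0205 t 27.15
(0.553, -0.285, 0.0155) 0 -> [0.0029, 0.336, 0.0036] [0.0015, 0.0004, -0.0013]
```

View pics/wrist14.png

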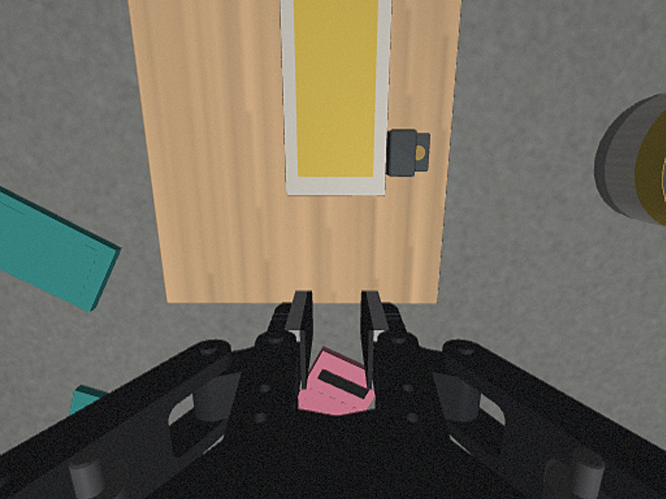

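The yellow panel touches the side stop at (388,150) and the end edges coincide. Final y tap.

Emit:
send_rows:
  targets:
    - [[0.003,0.15,0.003],[0,0,0]]
    - [[0.003,0.26,0.003],[0.001,0,-0.001]]
    - [[0.003,0.315,0.003],[0.001,0,-0.001]]
    - [[0.003,0.335,0.003],[0.001,0,-0.001]]
    - [[0.003,0.335,0.003],[0.001,0,-0.001]]
    - [[0.003,0.335,0.003],[0.001,0,-0.001]]

```text
clock: 27.95
position: [0.5533, -0.2854, 0.017]
tool_rot: [-1.209, 1.208, -1.21]
force: [-0.0, 0.7, 0.3]
gripper_width: 0.0207
```

Emit:
send_rows:
  targets:
    - [[-0.04,0,0],[0,0,0]]
    - [[-0.07,0,0],[0,0,0]]
    - [[-0.08,0,0],[0,0,0]]
    - [[-0.09,0,0],[0,0,0]]
    - [[-0.096,0,0],[0,0,0]]
    - [[-0.102,0,0],[0,0,0]]
    - [[-0.106,0,0],[0,0,0]]
    - [[-0.106,0,0],[0,0,0]]

```text
clock: 28.95
position: [0.5534, -0.2539, 0.017]
tool_rot: [-1.209, 1.208, -1.21]
force: [0.2, -3.0, -1.1]
gripper_width: 0.0205
```

Emit:
send_rows:
  targets:
    - [[-0.006,0,0],[0,0,0]]
    - [[-0.012,0,0],[0,0,0]]
    - [[-0.012,0,0],[0,0,0]]

```text
clock: 29.32
position: [0.5537, -0.2537, 0.0174]
tool_rot: [-1.211, 1.204, -1.214]
force: [-4.3, -24.5, -2.1]
gripper_width: 0.0205
```

Emit:
send_rows:
  targets:
    - [[0.04,0,0],[0,0,0]]
    - [[0.1,0,0],[0,0,0]]
    - [[0.1,-0.2,0],[0,0,0]]
    - [[0.1,-0.4,0],[0,0,0]]
    - [[0.1,-0.5,0],[0,0,0]]
    - [[0.1,-0.5,0],[0,0,0]]
    - [[0.1,-0.5,0],[0,0,0]]

```text
clock: 30.2
position: [0.5528, -0.2829, 0.1667]
tool_rot: [-1.211, 1.206, -1.213]
force: [-0.2, -0.5, 0.6]
gripper_width: 0.0205
```

Run:
```python
from h import *
plan(((.51,-.30,.22),0),((.553,-.205,.2),0))
```

```text
pos [ 0.5528 -0.2829  0.1667] jawyaw -0.0 xaxis [-0.    -1.     0.004] q6 [-0.58  0.55  1.64 -0.    0.94 -0.58] F [-0.2 -0.5  0.6] w 0.0205 t 30.2
(0.51, -0.3, 0.22) 0 -> [0.0576, -0.1778, -0.1422] [-0.0014, -0.0, 0.0027]
(0.553, -0.205, 0.2) 0 -> [-0.2593, -0.1121, 0.0009] [-0.0014, -0.0, 0.0027]
```

Emit:
send_rows:
  targets:
    - [[-0.2,-0.25,-0.15],[0,0,0]]
    - [[-0.4,-0.25,-0.15],[0,0,0]]
    - [[-0.4,-0.25,-0.15],[0,0,0]]
    - [[-0.4,-0.25,-0.15],[0,0,0]]
    - [[-0.4,-0.25,-0.15],[0,0,0]]

```text
clock: 30.82
position: [0.5077, -0.1631, 0.24]
tool_rot: [-1.211, 1.207, -1.212]
force: [0.0, 0.1, -0.1]
gripper_width: 0.0203
```

Run:
```python
from h import *
plan()
f=robot.grab_frame('wrist'); save('wrist15',f['pixels'],1.5); np.save('w15.npy',f,allow_pickle=True)
```

```text
pos [ 0.5077 -0.1631  0.24  ] jawyaw 0.0 xaxis [ 0.    -1.     0.004] q6 [-0.43  0.35  1.77 -0.    1.02 -0.43] F [ 0.   0.1 -0.1] w 0.0203 t 30.825
```

View pics/wrist15.png

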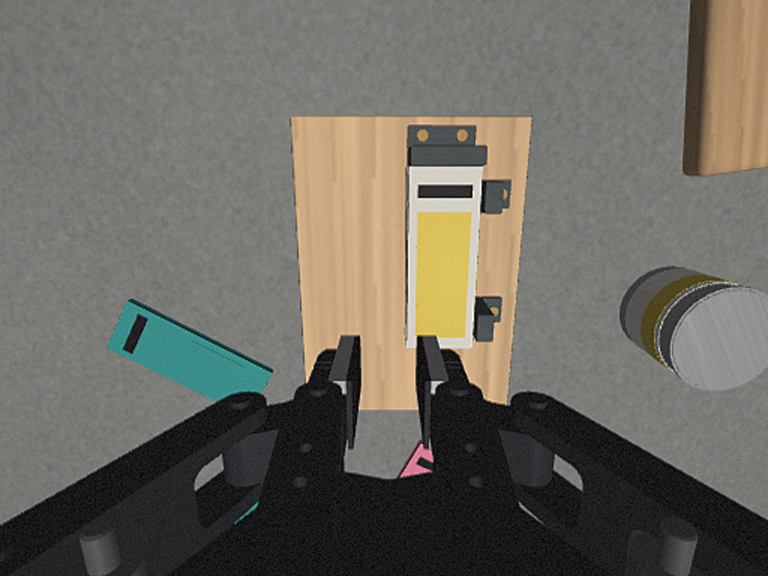

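Run:
```python
from h import *
f=np.load('w15.npy',allow_pickle=True).item(); save('w15c',f['pixels'][75:245,190:360],3.5)
s,p,R=tool()
c=np.array([[410,166],[481,166],[471,348],[406,348]])/1.5
P=wray(f,c,.052,p,R);print(P.round(4),P.mean(0).round(4))
f=robot.grab_frame('scene'); save('scene15',f['pixels'][160:240,190:285],7)
```

```text
[[ 0.5253 -0.0935  0.052 ]
 [ 0.5791 -0.0935  0.052 ]
 [ 0.5795 -0.2428  0.052 ]
 [ 0.524  -0.2428  0.052 ]] [ 0.552  -0.1682  0.052 ]
```

View pics/w15c.png

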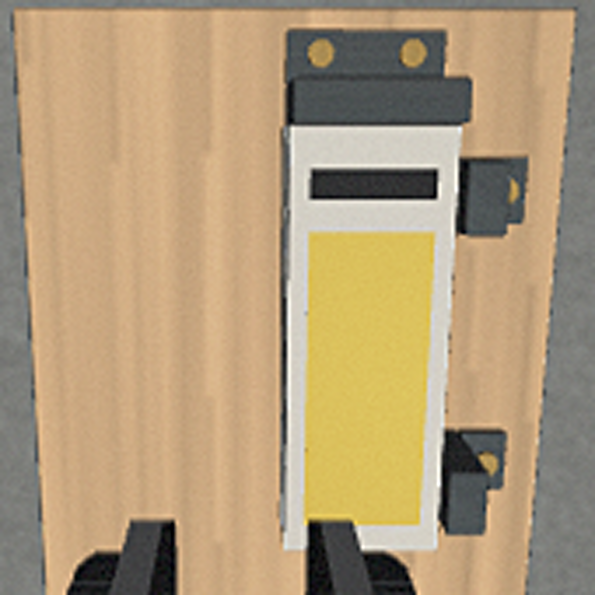

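View pics/scene15.png

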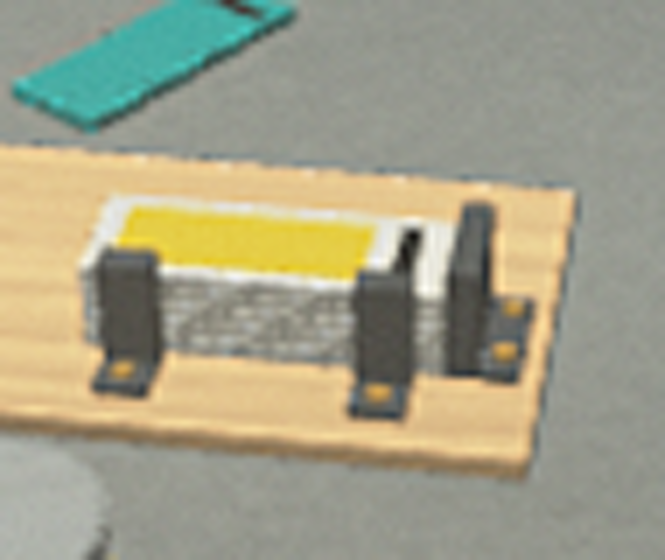

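Yellow's centre measures (0.552,-0.168) m, within about 1.5 mm of home. One more look from the -x side will check the lower layers.

Run:
```python
from h import *
plan(((.45,-.1675,.16),90))
```

```text
pos [ 0.5077 -0.1634  0.24  ] jawyaw -0.05 xaxis [-0.001 -1.     0.003] q6 [-0.43  0.35  1.77 -0.    1.02 -0.43] F [-0.2 -0.1 -0.5] w 0.0201 t 30.925
(0.45, -0.1675, 0.16) 90 -> [0.0129, 0.2667, -0.1924] [0.0014, -1.0006, 0.0021]
```

Emit:
send_rows:
  targets:
    - [[0.015,0.2,-0.19],[0,-1.0,0]]
    - [[0.015,0.2,-0.19],[0,-1.0,0]]
    - [[0.015,0.2,-0.19],[0,-1.0,0]]
    - [[0.015,0.2,-0.19],[0,-1.0,0]]
    - [[0.015,0.2,-0.19],[0,-1.0,0]]
    - [[0.015,0.2,-0.19],[0,-1.0,0]]
    - [[0.015,0.2,-0.19],[0,-1.0,0]]
    - [[0.015,0.2,-0.19],[0,-1.0,0]]
    - [[0.015,0.2,-0.19],[0,-1.0,0]]
    - [[0.015,0.2,-0.19],[0,-1.0,0]]
    - [[0.015,0.2,-0.19],[0,-1.0,0]]

```text
clock: 32.3
position: [0.4507, -0.1685, 0.1797]
tool_rot: [-1.574, 0.002, -0.003]
force: [-0.0, 0.2, 0.0]
gripper_width: 0.0203
```

Run:
```python
from h import *
plan()
f=robot.grab_frame('wrist'); save('wrist16',f['pixels'],1.5); np.save('w16.npy',f,allow_pickle=True)
```

```text
pos [ 0.4507 -0.1685  0.1797] jawyaw 89.82 xaxis [ 1.    -0.003  0.   ] q6 [-0.49  0.36  1.96 -0.    0.82 -2.06] F [-0.   0.2  0. ] w 0.0203 t 32.3
```

View pics/wrist16.png

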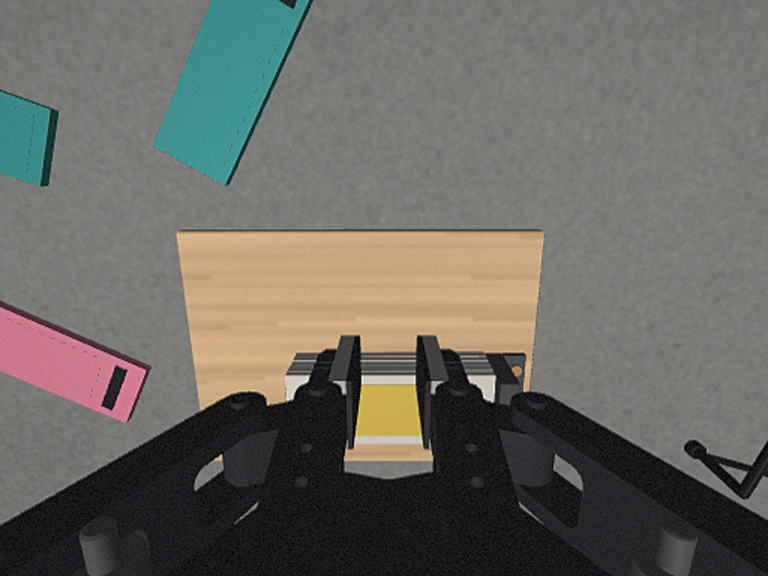

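Run:
```python
from h import *
f=np.load('w16.npy',allow_pickle=True).item(); save('w16c',f['pixels'][222:272,180:360],4.4)
```

```text
(no output)
```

View pics/w16c.png

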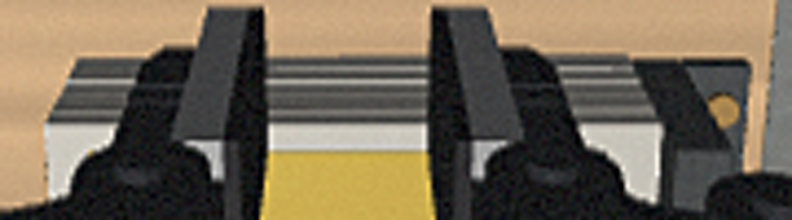

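Thin bright strips at (345,70) and (345,83) suggest a lower layer stands about 1 mm proud. I'll quantify that.

Run:
```python
from h import *
f=np.load('w16.npy',allow_pickle=True).item(); s,p,R=tool()
for a,b in((194,202),(245,275),(310,322)):
    g=f['pixels'][228:262,a:b].mean((1,2)); print(a,g.round(0).astype(int).tolist())
v=np.arange(228,262,2)
print('z needed if on plane x=.525 :')
M=f['mount'];Rm=R.as_matrix();C=Rm@M[:3,3]+p
for vv in np.arange(232,256,1):
    d=Rm@M[:3,:3]@np.array([0,(vv-f['cy'])/f['fy'],1]); print(vv,(C+d*(.5253-C[0])/d[0])[2].round(4),end='; ')
```

```text
194 [171, 169, 167, 166, 165, 167, 173, 130, 113, 109, 103, 91, 167, 105, 74, 89, 80, 78, 64, 114, 83, 64, 162, 202, 203, 200, 201, 204, 187, 157, 129, 112, 95, 89]
245 [166, 165, 162, 160, 160, 166, 139, 83, 69, 135, 88, 65, 171, 99, 71, 97, 81, 76, 79, 119, 83, 61, 163, 200, 199, 197, 198, 204, 146, 149, 153, 153, 153, 153]
310 [163, 160, 159, 156, 157, 165, 110, 76, 61, 142, 90, 68, 143, 91, 73, 94, 80, 74, 106, 114, 81, 60, 146, 176, 170, 160, 157, 140, 102, 78, 63, 48, 41, 32]
z needed if on plane x=.525 :
232 0.0028; 233 0.0058; 234 0.0088; 235 0.0117; 236 0.0145; 237 0.0173; 238 0.0201; 239 0.0228; 240 0.0255; 241 0.0281; 242 0.0307; 243 0.0333; 244 0.0358; 245 0.0383; 246 0.0407; 247 0.0431; 248 0.0455; 249 0.0478; 250 0.0501; 251 0.0524; 252 0.0546; 253 0.0568; 254 0.059; 255 0.0611;
```

The only marked step is red's edge showing about 1 mm proud. That's inside tolerance, but one more x tap is cheap. I'll pre-tilt slightly so the fingertips don't lag under load.

Run:
```python
from h import *
plan(((.47,-.1675,.003),90))
```

```text
pos [ 0.4507 -0.1684  0.1798] jawyaw 89.85 xaxis [ 1.    -0.003  0.   ] q6 [-0.49  0.36  1.96 -0.    0.82 -2.06] F [-0.4 -0.1 -0.7] w 0.0206 t 32.35
(0.47, -0.1675, 0.003) 90 -> [0.0642, 0.5893, 0.005] [0.0021, -0.0016, 0.0002]
```

Emit:
send_rows:
  targets:
    - [[0.06,0.1,0],[0,0,0]]
    - [[0.065,0.3,0.003],[0.001,-0.002,-0.008]]
    - [[0.065,0.45,0.003],[0.001,-0.002,-0.01]]
    - [[0.065,0.54,0.003],[0.001,-0.002,-0.01]]
    - [[0.065,0.582,0.003],[0.001,-0.002,-0.01]]
    - [[0.065,0.582,0.003],[0.001,-0.002,-0.01]]
    - [[0.065,0.582,0.003],[0.001,-0.002,-0.01]]
  gripper: 0

```text
clock: 33.22
position: [0.4707, -0.1683, 0.0061]
tool_rot: [-1.573, -0.014, -0.013]
force: [0.1, -0.2, 0.6]
gripper_width: 0.0852
```

Run:
```python
from h import *
plan(((.512,-.1675,.003),90))
```

```text
pos [ 0.4707 -0.1683  0.0061] jawyaw 90.02 xaxis [1.    0.    0.017] q6 [-0.48  0.67  2.06  0.02  0.4  -2.06] F [ 0.1 -0.2  0.6] w 0.0852 t 33.225
(0.512, -0.1675, 0.003) 90 -> [0.1375, 0.0128, 0.0027] [0.0016, 0.0002, 0.011]
```

Emit:
send_rows:
  targets:
    - [[0.04,0.01,0.002],[0,0,0]]
    - [[0.08,0.011,0.002],[0,0,0]]
    - [[0.105,0.012,0.002],[0,0,0]]
    - [[0.118,0.012,0.002],[0,0,0]]
    - [[0.126,0.012,0.002],[0,0,0]]
    - [[0.132,0.012,0.002],[0,0,0]]
    - [[0.138,0.012,0.002],[0,0,0]]
    - [[0.142,0.012,0.002],[0,0,0]]
    - [[0.142,0.012,0.002],[0,0,0]]

```text
clock: 34.35
position: [0.5125, -0.1676, 0.0032]
tool_rot: [-1.573, -0.012, -0.012]
force: [-5.1, -0.7, 1.6]
gripper_width: 0.0852
```

Emit:
send_rows:
  targets:
    - [[0.008,0,0],[0,0,0]]
    - [[0.014,0,0],[0,0,0]]
    - [[0.014,0,0],[0,0,0]]

```text
clock: 34.72
position: [0.5127, -0.1673, 0.003]
tool_rot: [-1.57, -0.006, -0.006]
force: [-22.1, -7.4, 11.8]
gripper_width: 0.0853
```

Pressed to 22 N at the stops with the tool nearly vertical. Backing off and looking again.

Emit:
send_rows:
  targets:
    - [[-0.06,0,0],[0,0,0]]
    - [[-0.14,0,0],[0,0,0]]
    - [[-0.2,-0.15,0],[0,0,0]]
    - [[-0.2,-0.35,0],[0,0,0]]
    - [[-0.2,-0.5,0],[0,0,0]]
    - [[-0.2,-0.58,0],[0,0,0]]
    - [[-0.2,-0.58,0],[0,0,0]]
    - [[-0.2,-0.58,0],[0,0,0]]

```text
clock: 35.72
position: [0.4511, -0.1672, 0.1758]
tool_rot: [-1.569, -0.005, -0.005]
force: [0.3, 0.6, 0.4]
gripper_width: 0.0851
```

Run:
```python
from h import *
plan()
f=robot.grab_frame('wrist'); save('w17c',f['pixels'][222:272,180:360],4.4)
for a,b in((196,204),(245,275),(310,322)):
    g=f['pixels'][228:262,a:b].mean((1,2)); print(a,g.round(0).astype(int).tolist())
f=robot.grab_frame('scene'); save('scene17',f['pixels'][160:240,190:285],7)
g=robot.grab_frame('top'); save('top17',g['pixels'],1.5)
np.save('t17.npy',g,allow_pickle=True)
```

```text
pos [ 0.4511 -0.1672  0.1758] jawyaw 90.0 xaxis [ 1.    -0.     0.007] q6 [-0.49  0.36  1.97  0.01  0.8  -2.07] F [0.3 0.6 0.4] w 0.0851 t 35.725
196 [157, 156, 155, 153, 152, 154, 164, 89, 65, 77, 72, 71, 79, 73, 74, 60, 104, 78, 66, 118, 80, 69, 46, 191, 190, 184, 184, 188, 160, 150, 152, 150, 150, 153]
245 [154, 152, 150, 147, 147, 149, 154, 86, 64, 96, 76, 71, 79, 74, 73, 57, 104, 77, 66, 117, 81, 67, 46, 190, 188, 182, 181, 182, 187, 149, 138, 141, 141, 141]
310 [151, 149, 147, 144, 144, 149, 137, 84, 66, 120, 82, 69, 81, 74, 73, 55, 107, 77, 64, 141, 87, 66, 47, 182, 185, 179, 179, 180, 186, 131, 97, 105, 104, 107]
```

View pics/w17c.png

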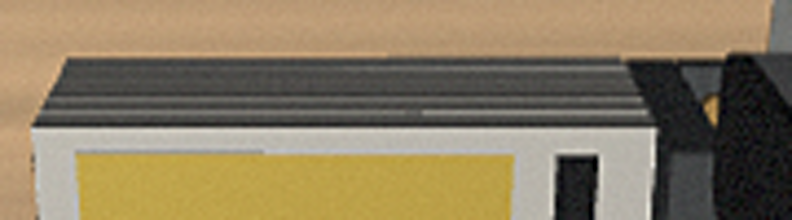

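View pics/scene17.png

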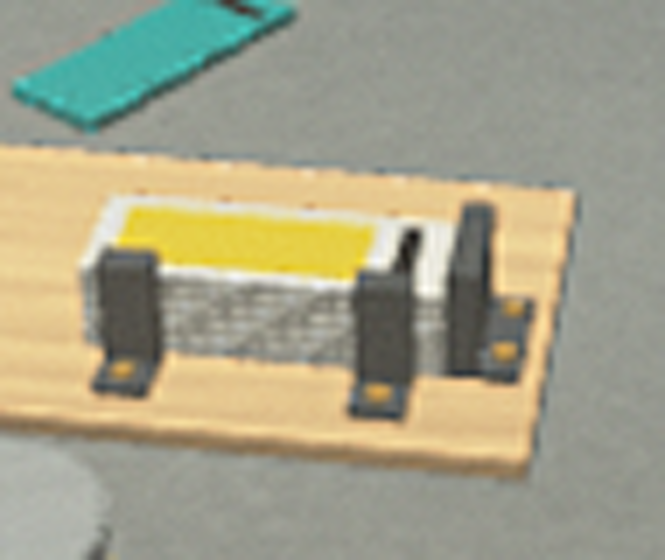

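View pics/top17.png

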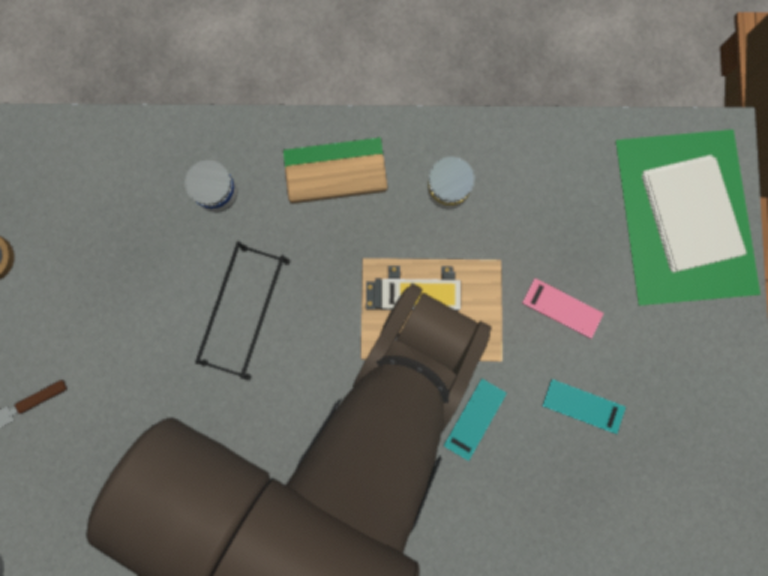

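The strips are nearly gone and the sides are flush. The tins and squeegee haven't moved, and the arm is clear of everything at z=0.18 m. Handing in.

Run:
```python
from plant import robot
print(robot.job_done())
```

```text
the job is handed in; nothing more can be done
None
```

I took the yellow panel off the stand and released it printed side up on the pile from a free fall of about 7 mm, and it stayed flat. I then squared the pile with three x pushes opposite the side stops and two y pushes toward the end stop. The final taps pressed firmly against the stops, at about 22–27 N. I handed the job in at about 36 s of the 72 s allowed; no verdict was reported.

**Final checks:**
- **Yellow:** before the last x tap its centre measured (0.552, -0.168) m, about 1–1.5 mm from my home estimate of (0.553, -0.1675) m. I did not remeasure it after that tap.
- **Lower four panels:** I judged these by eye, from their edges only. After the last tap they looked flush on the -x side. I last checked the ends from above before that tap.
- **Surroundings:** the tins, squeegee and look-alikes appear unmoved in the top view, and the arm was clear of everything.

**What didn't go cleanly:**
- While lowering yellow, a fingertip pressed orange's edge at 23 N, so I backed up 2 mm before releasing.
- An earlier check showed red standing about 1 mm proud, so I did the last x tap with a slight pre-tilt. Only faint edge lines remained.
- The home estimates from the two cameras differed by about 1 mm.

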